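# Pack the trough kit into its fitted holders

### The job

Pack away the trough kit, each part in the wooden holder that fits it: the small brown bottle upright in the block with the large round recess, the brown stopper upright in the small block with the small round recess, the wooden rule flat in the long cradle, and the two grey grooved strips in the stepped tray. Of the strips, lay the one with its groove up on the tray's low floor, then set the groove-down one over it, lengthwise alike, so that they interlock: one leg down in the lower strip's groove, the other leg over the tray's raised ledge. Keep the bottle upright all the while and leave the dish of fish eggs where it stands.

Things in the scene. Friction and masses are not known exactly. Their poses are not given: they have to be found in the camera images.
- bottle_c (a point): Small dark-brown round bottle with a black screw cap, loose, standing: 78 high; body 42 in diameter up to 60 high, narrower neck and cap (26) above. Point at its centre, half-way up (39 above its foot); z up. About 0.11 kg.
- stopper_c (a point): Small brown rubber stopper, loose, standing on its narrower end: 22 in diameter at the top, 20 high, slightly tapered. Point at its centre, half-way up (10 above its foot); z up.
- rule_c (a point): Flat wooden measuring rule, loose, lying: 22 wide (its x) by 164 long (its y) by 8 to 9 thick. Point at its centre, half-way up (4.5 above its underside); z up.
- strip_up_c (a point): Grey plastic channel strip lying with its groove UP, loose, 0.14 kg: 110 long (its x), 48 wide (y), 30 high. Web 12 thick at the bottom; two legs, each 9 thick, rise 18 from it along both long edges; groove between them 30 wide. Point at the centre of the 110x48x30 outline, half-way up (15 above its underside); z up.
- strip_down_c (a point): The same grey channel strip lying flipped, groove DOWN, loose, 0.14 kg: 110 long (its x), 48 wide (y), 30 high. Smooth 12 thick web on top with two screw heads, legs 9 thick pointing down 18, groove 30 wide below. Point at the centre of the outline, half-way up (15 above its underside); z up. Nested on the other strip it stands 12 higher than that one, shifted sideways by 9 to 30 (best 20), and its 12 thick web stays wholly above the lower strip.
- bottle_block: Brown wood, fixed. Square wooden block 76x76x22 high with a round recess 60 in diameter in the middle, its floor 4 above the underside. Origin: centre of the underside; z up.
- stopper_block: Brown wood, fixed. Square wooden block 60x60x8 high with a round recess 40 in diameter in the middle, its floor 3 above the underside. Origin: centre of the underside; z up.
- rule_cradle: Brown wood, fixed. Long shallow cradle 48 wide (its x) by 194 long (its y); floor 3 thick, inside 38 by 184; lips to 10 above the underside at the ends and along the outer 52 of each side; the middle 90 of both long sides has no lip, for the fingers. Origin: centre of the underside; z up.
- tray_floor (a point): Brown wood, fixed. Stepped tray, 140 long (x) by 100 wide. The point is the middle of its low floor, on the floor's surface, 3 above the tray's underside. From this point: low floor y from -31 to +31, x from -65 to +65; raised ledge on the +y side, y from 31 to 60, 12 higher than the low floor; outer walls y -36 and +64. Lips stand 8 above the low floor round it, and 6 above the ledge round that. z up.
- petri_dish: Clear round dish with dark fish eggs, 58 in diameter, 12 high, loose; not part of the kit, leave it. Origin: centre of the underside; z up.
Things that resemble listed ones, but are neither listed nor needed, are in the scene too. What is shaped like the part that bears bottle_c but red is not meant.

How it is judged:
By the outcome, as a careful person would: the job done as asked, in the order asked, and still so for the second after the job is handed in, with the robot touching nothing.
It also fails if it takes over 125 s, if anything falls off the work surface, if the arm or the gripper's body presses on something with over 40 N, if the wrist force passes 120 N, or if a joint passes its speed limit or range.

### The arm

A 6-joint arm with a two-finger parallel gripper is mounted at the origin on a cart in front of the work surface, level with it; the furniture and walls round the work are solid. World frame = base frame: x ahead of the robot, y to its left, z up, the work surface at z = 0. Lengths are in m, angles in rad, forces in N, time in s.
With the tool pointing down it reaches from about 0.25 to 0.85 m from the base axis. Payload 12.5 kg.
Tool frame: the origin (TCP) lies at the very end of the fingers, on their centre line; the grasp point (between the pads) lies 19 mm behind it (r.hold_point_z is the distance from the TCP to the grasp point, in m); z points along the fingers, y is the direction in which the jaws open and shut (so a half turn about z gives the same grasp; the last joint's range is limited). The gripper opens to 93 mm and grips with 3 to 60 N. Pads are 15 mm wide; open, the fingers measure 128 mm over their backs; the gripper's body (75 mm by 188 mm) begins 65 mm behind the grasp point.
Start: joints at [1.106, 0.351, 1.652, -0, 1.139, -0.085], TCP at [0.204, 0.511, 0.219] pointing down, gripper open.
Joint ranges: [-2.75, 2.75], [-0.79, 2.1], [0.01, 2.65], [-1.57, 4.71], [0.07, 3.14], [-2.87, 2.87]. Speed limits (rad/s): [2.22, 2.22, 2.79, 3.14, 3.14, 3.14].

### API

Orientations are given as a rotation vector (axis times angle).
In Python, from plant import r, grab_frame gives the robot as it stands. The module is installed in compiled form; this text tells all that it offers.
- The arm moves only by the tool drive_tool, never from a script. Its argument "rows" is a list of rows, each an object of numbers: "x", "y", "z": the shift along the world's x, y, z in mm; "wx", "wy", "wz": the turn, a rotation vector about the world's x, y, z in degrees; "jaw": the closure, from 0 (fully open) to 1 (shut). A call has exactly 5 rows; each row shifts and turns the commanded pose from where the row before left it; what a row does not reach is not made up. A row lasts 1/12 s, in which the tool goes at most 41.7 mm and 7.16 degrees, less where a joint would pass 70% of its speed; a pose out of reach is approached as far as the arm can. A call is refused whole if a number of a shift passes 41.7 or a number of a turn 7.16, either way. A call with a gripper value outside its range is refused whole. The fingers move at their own pace and stop on an object; "grip_force" is the grip in N (left out, the last holds). Time passes only in rows, so rows that do not move let the fingers close, or fill a call up. It gives the time, the measured TCP pose, the force and the opening at its end, in the units of the state.
- r.get_obs(): the state, without advancing time (a new reading comes with each control period).
- grab_frame(name): name is "scene" or "top" or "wrist"; returns a dict with "img" (400x640x3 uint8, red, green, blue), "z_map" (400x640 float32, m along the optical axis (not along the pixel's ray), 0 where there is no reading), "fov_y" (degrees; the focal length in pixels is half the picture's height over the tangent of half this angle, whatever the lens; pixels are square), "cx", "cy" (the principal point, pixels), "k1" (the pictures are not rectified: a ray, as slopes to the right and down, at radius r is drawn at 1 + k1 r^2 times it, then the intrinsics apply), "R" (3x3) and "t" (3): a world point X has camera coordinates R X + t; the wrist camera has in their place "mount" (4x4, takes a point from camera to tool coordinates, whose origin is the TCP and whose axes are the flange's). Camera axes: x right, y down, z forward; pixel columns grow to the right and rows downward; lengths in m; the calibration is good to about 2 mm. A picture is of the moment at which its call begins: read the wrist's pose just before it.
- r.job_done(): hands the job in, once; it reports no verdict.
The state is a dict: "time": time; "joint_pos": joint angles; "joint_velocities": joint speeds; "tau": joint torques, N m; "position": TCP position; "tool_rot": TCP orientation; "contact_force": force on the tool from outside, world axes, zero at the start; "ft_torque": the same for the moment, N m; "width": finger opening in m.
Only numpy, scipy, OpenCV 4.12 (cv2) and the standard library are available. Lean on these libraries where they do the work, as an engineer would, in place of code of your own. Each camera call takes 0.05 s, during which the arm holds its last target.

## Working session

There is one attempt and no reset: what is moved stays moved. The work goes in short steps, Python scripts to look and compute and a tool call to move; the robot and the scene stay as the last step left them, time stands still between calls to the robot, and variables do not carry over. Pictures are saved under pics/ and viewed, and the job is handed in when it is done.

Besides the shell and the picture viewer there is one more tool, called after ">>>" by a JSON object that holds its "op" and its "data", one argument or row to a line. drive_tool: Moves the arm, as the interface text tells. Its arguments: {"type":"object","properties":{"rows":{"type":"array"},"grip_force":{"type":"number"}},"required":["rows"]}

```bash
mkdir -p pics; cat > h.py <<'E'
import numpy as np, cv2
from plant import r, grab_frame
from scipy.spatial.transform import Rotation as Ro
def K(f):
    h,w=f["img"].shape[:2]; fl=h/2/np.tan(np.radians(f["fov_y"])/2)
    return fl,f["cx"],f["cy"],f["k1"]
def pose():
    o=r.get_obs(); return np.array(o["position"]),Ro.from_rotvec(o["tool_rot"]).as_matrix() if len(np.ravel(o["tool_rot"]))==3 else np.array(o["tool_rot"])
def grab(name,save=None):
    P=pose(); f=grab_frame(name)
    if name=="wrist":
        M=np.array(f["mount"]); Rw=P[1]@M[:3,:3]; c=P[0]+P[1]@M[:3,3]
    else:
        Rw=np.array(f["R"]).T; c=-Rw@np.array(f["t"])
    f["Rw"]=Rw; f["c"]=c
    if save: cv2.imwrite("pics/"+save+".png",f["img"][:,:,::-1])
    np.savez("last_%s.npz"%name,**{k:v for k,v in f.items()})
    return f
def slopes(f,uv):
    fl,cx,cy,k1=K(f); d=(np.atleast_2d(uv).astype(float)-[cx,cy])/fl
    s=d.copy()
    for _ in range(30): s=d/(1+k1*(s**2).sum(1,keepdims=True))
    return s
def ray(f,uv):
    s=slopes(f,uv); return np.c_[s,np.ones(len(s))]@f["Rw"].T
def onplane(f,uv,z):
    d=ray(f,uv); return f["c"]+d*((z-f["c"][2])/d[:,2])[:,None]
def cloud(f):
    h,w=f["z_map"].shape; u,v=np.meshgrid(np.arange(w),np.arange(h))
    d=ray(f,np.c_[u.ravel(),v.ravel()]); P=f["c"]+d*f["z_map"].reshape(-1,1)
    return P.reshape(h,w,3)
def load(n): 
    return {k:(v if v.ndim else v.item()) for k,v in np.load("last_%s.npz"%n).items()}
E
python3 - <<'E'
from h import *
print(r.get_obs(), r.hold_point_z)
for n in ("scene","top","wrist"):
    f=grab(n,n+"0"); print(n,f["c"],f["Rw"].tolist(),K(f), f["fov_y"])
E
```

```text
{'time': 0.0, 'joint_pos': array([ 1.10638768e+00,  3.51241839e-01,  1.65242609e+00,  1.18335137e-05,
        1.13912196e+00, -8.46201415e-02]), 'joint_velocities': array([-0.00091404, -0.0007555 ,  0.00062123, -0.00072187,  0.0001963 ,
        0.00243732]), 'tau': array([-2.48041644e-03, -4.97313809e+01, -2.85263515e+01,  6.97828783e-02,
        2.56256328e-02, -5.10949030e-05]), 'position': array([0.20372355, 0.5104989 , 0.21809761]), 'tool_rot': array([-5.92935810e-01, -3.08478917e+00,  1.80542746e-03]), 'contact_force': array([ 0.80502461, -0.42213798, -0.1354758 ]), 'ft_torque': array([0.01618976, 0.02137882, 0.01447615]), 'width': 0.09330768398381352} 0.0188
scene [ 0.10156796 -0.80021009  0.7700335 ] [[0.8991598614155245, -0.25344799829800047, 0.35675713837000034], [-0.4373250129612199, -0.5503410475379058, 0.7112464864119538], [0.01607409896957605, -0.7955431123161191, -0.6056837291761262]] (np.float64(488.9320145219275), 324.28372485614767, 206.05092075449159, 0.004518633395836352) 44.49450520584347
top [0.42637891 0.02619599 1.03104113] [[-0.008064081097393892, -0.9962618351337436, 0.0860077115844866], [-0.9997691025579625, 0.006319421996918039, -0.020537927745314273], [0.019917634560899424, -0.08615347213879686, -0.9960827611558829]] (np.float64(380.04760102314634), 321.6946014405484, 195.1180842158517, -0.03876105963348412) 55.511165648503386
wrist [0.13355591 0.53876127 0.38291779] [[0.37016384937381147, 0.8940570387423826, 0.2522711558858092], [0.9289658583853405, -0.3559386471147349, -0.10163716566550678], [-0.0010763694290065499, 0.27197369535551075, -0.9623040841976712]] (np.float64(353.64963693197683), 317.30419979634314, 193.83792920433038, -0.04347767205450371) 58.97905124296421
```

View pics/scene0.png

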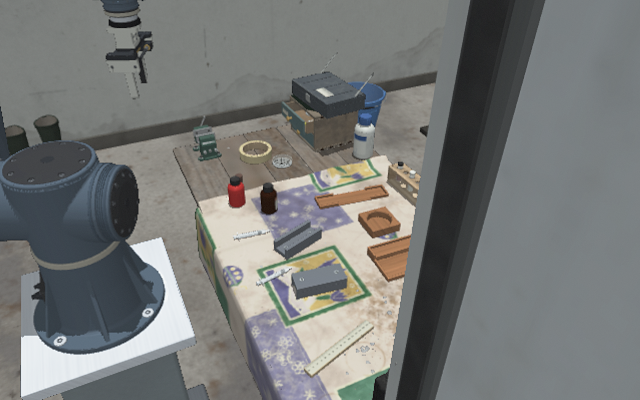

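View pics/top0.png

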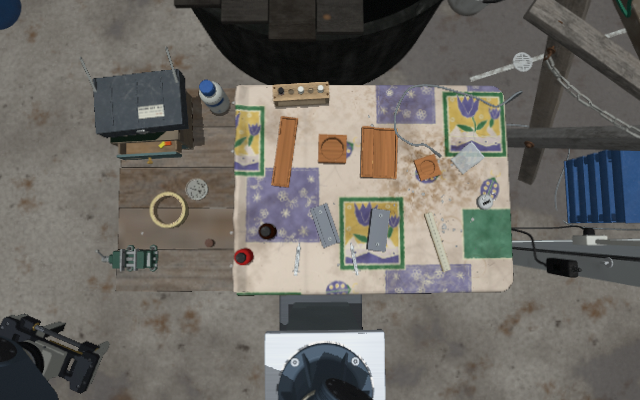

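View pics/wrist0.png

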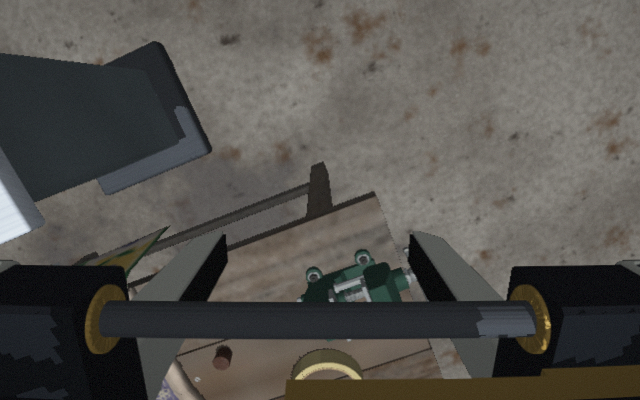

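```bash
python3 - <<'E'
from h import *
f=load("top"); P=cloud(f); im=f["img"][:,:,::-1]
cv2.imwrite("pics/t_a.png",cv2.resize(im[80:300,225:425],None,fx=3.6,fy=2.7,interpolation=cv2.INTER_CUBIC) if 0 else cv2.resize(im[90:290,230:390],None,fx=3,fy=3,interpolation=cv2.INTER_CUBIC))
cv2.imwrite("pics/t_b.png",cv2.resize(im[90:290,350:520],None,fx=3,fy=3,interpolation=cv2.INTER_CUBIC))
for n,uv in dict(bottle=(267,232),red=(243,257),stop=(210,243),rule=(437,242),s1=(323,226),s2=(377,230),bb=(333,149),sb=(427,167),cr=(285,152),tray=(375,152),dish=(197,189),tab=(300,200),side=(180,270)).items():
    print(n,P[uv[1],uv[0]].round(4))
z=P[:,:,2]; v=np.clip((z+0.02)/0.12*255,0,255).astype(np.uint8); v[f["z_map"]==0]=0
cv2.imwrite("pics/t_z.png",cv2.resize(cv2.applyColorMap(v,cv2.COLORMAP_JET)[80:300,110:520],None,fx=1.9,fy=1.9,interpolation=0))
E
```

```text
bottle [0.4173 0.1438 0.0768]
red [0.3558 0.2033 0.0761]
stop [0.3888 0.3008 0.0207]
rule [ 0.3855 -0.3061  0.0058]
s1 [0.4315 0.0024 0.0123]
s2 [ 0.4197 -0.1396  0.0289]
bb [ 0.6423 -0.0271  0.0021]
sb [ 0.5912 -0.2862  0.0026]
cr [0.6345 0.1047 0.0021]
tray [ 0.6329 -0.1423  0.0057]
dish [0.534  0.3435 0.0023]
tab [ 0.5025  0.064  -0.0008]
side [ 0.3166  0.3861 -0.0005]
```

View pics/t_a.png

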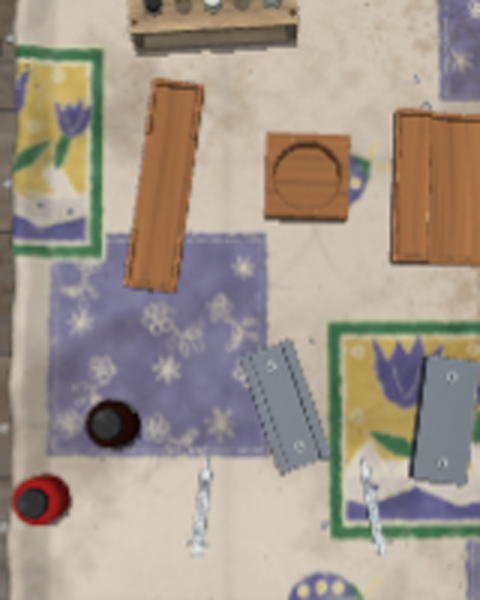

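View pics/t_b.png

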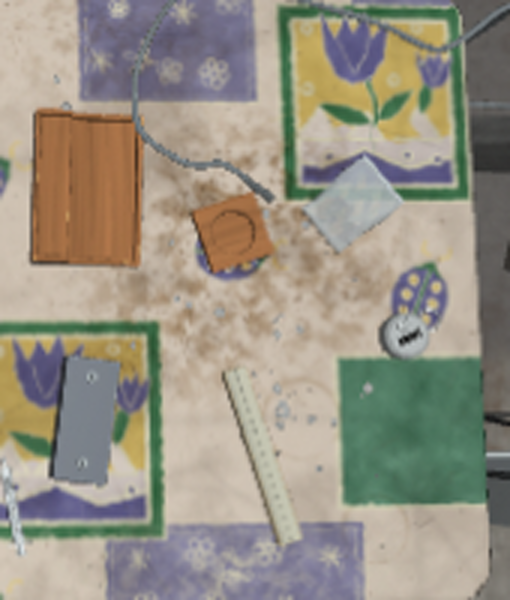

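View pics/t_z.png

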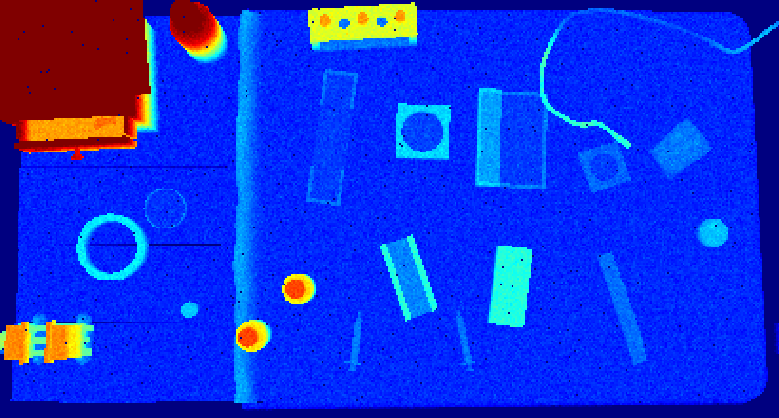

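```bash
cat > meas.py <<'E'
from h import *
def near(P,c,rad): return np.hypot(P[:,:,0]-c[0],P[:,:,1]-c[1])<rad
def rect(P,m):
    # largest component, boundary-corrected minAreaRect in world mm
    n,l,s,_=cv2.connectedComponentsWithStats(m.astype(np.uint8))
    k=1+np.argmax(s[1:,4]); q=P[l==k]
    (c,wh,a)=cv2.minAreaRect((q[:,:2]*1000).astype(np.float32))
    if wh[0]<wh[1]: wh=wh[::-1]; a=a+90
    a=(a+90)%180-90
    return dict(c=np.round(c,1),mean=(q[:,:2].mean(0)*1000).round(1),lw=np.round(wh,1),ang_long=round(a,1),z=(np.median(q[:,2])*1000).round(1),n=len(q))
E
python3 - <<'E'
from meas import *
f=load("top"); P=cloud(f); z=P[:,:,2]
def go(n,c,rad,lo,hi): print(n,rect(P,near(P,c,rad)&(z>lo)&(z<hi)))
go("bottle",(.417,.144),.04,.07,.1)
go("bottlebody",(.417,.144),.05,.03,.1)
go("stop",(.389,.301),.03,.01,.03)
go("rule",(.385,-.306),.12,.0045,.02)
go("up",(.4315,.002),.075,.022,.04); go("upall",(.4315,.002),.075,.006,.04)
go("down",(.42,-.14),.075,.015,.04)
go("bb",(.642,-.027),.06,.014,.03)
go("sb",(.591,-.286),.045,.005,.02)
go("cr",(.634,.105),.12,.006,.02)
go("tray",(.633,-.142),.1,.007,.03)
go("ledge",(.633,-.142),.1,.0125,.0175)
go("dish",(.534,.343),.04,.006,.02)
m=near(P,(.36,.42),.12)&(z>.05); print("green",rect(P,m),np.max(z[m]))
E
```

```text
bottle {'c': array([418.5, 149.1]), 'mean': array([418.8, 149.4]), 'lw': array([24.5, 22.4]), 'ang_long': 89.5, 'z': np.float64(77.2), 'n': 83}
bottlebody {'c': array([418. , 149.4]), 'mean': array([418.8, 147.2]), 'lw': array([41.1, 38.9]), 'ang_long': -89.9, 'z': np.float64(59.7), 'n': 223}
stop {'c': array([390.8, 304.4]), 'mean': array([390.7, 303.9]), 'lw': array([21.4, 20.9]), 'ang_long': -33.2, 'z': np.float64(18.8), 'n': 62}
rule {'c': array([ 387.6, -307.7]), 'mean': array([ 387.2, -306.4]), 'lw': array([162. ,  25.7]), 'ang_long': 17.5, 'z': np.float64(7.8), 'n': 482}
up {'c': array([439.4, -19.9]), 'mean': array([439.7, -19.7]), 'lw': array([108.8,   9.2]), 'ang_long': 18.8, 'z': np.float64(28.9), 'n': 145}
upall {'c': array([433. ,  -1.5]), 'mean': array([433. ,  -1.7]), 'lw': array([110.1,  48.1]), 'ang_long': 18.8, 'z': np.float64(12.6), 'n': 752}
down {'c': array([ 419.9, -142.9]), 'mean': array([ 419.7, -142.3]), 'lw': array([109.7,  48.6]), 'ang_long': -7.9, 'z': np.float64(28.8), 'n': 781}
bb {'c': array([640.4, -23.4]), 'mean': array([640.3, -22.7]), 'lw': array([7
[... 250 characters left out ...]
rray([711.7,  96.7]), 'lw': array([51.5, 48. ]), 'ang_long': -8.0, 'z': np.float64(8.6), 'n': 94}
tray {'c': array([ 639.9, -166.9]), 'mean': array([ 634.4, -136.3]), 'lw': array([160.6, 129.7]), 'ang_long': -2.8, 'z': np.float64(14.0), 'n': 866}
ledge {'c': array([ 634.2, -118.3]), 'mean': array([ 632., -120.]), 'lw': array([131.9,  32.9]), 'ang_long': -2.8, 'z': np.float64(14.5), 'n': 396}
dish {'c': array([549.4, 364.2]), 'mean': array([549. , 364.1]), 'lw': array([35.8,  8.7]), 'ang_long': -40.5, 'z': np.float64(9.7), 'n': 16}
green {'c': array([256.9, 471.1]), 'mean': array([253.6, 464. ]), 'lw': array([54.2,  8.4]), 'ang_long': 63.7, 'z': np.float64(480.0), 'n': 466} 0.5127298814106684
```

```bash
python3 - <<'E'
from meas import *
f=load("top"); P=cloud(f); z=P[:,:,2]
m=near(P,(.634,.105),.12)&(z>.006)&(z<.02)
q=P[m][:,:2]*1000; print(cv2.minAreaRect(q.astype(np.float32)))
m=near(P,(.634,-.142),.095)&(z>.0045)&(z<.03); q=P[m][:,:2]*1000; print(cv2.minAreaRect(q.astype(np.float32)))
v=np.zeros(z.shape,np.uint8); v[m]=255
a=np.radians(-2.8); ux=np.array([np.cos(a),np.sin(a)]); uy=np.array([-ux[1],ux[0]])
c=np.array([634,-120.]); d=P[:,:,:2]*1000-c; X=d@ux; Y=d@uy
for lo in range(-90,40,4):
    s=(abs(X)<45)&(Y>=lo)&(Y<lo+4); print(lo+2,np.round(np.median(z[s])*1000,1),end=' | ')
print()
for lo in range(-84,84,3):
    s=(abs(Y+45)<20)&(X>=lo)&(X<lo+3); print(lo+1.5,np.round(np.median(z[s])*1000,1),end=' | ')
m=near(P,(.36,.42),.14)&(z>.02)&(z<.2)&near(P,(.36,.46),.1)
print("green",P[m].min(0),P[m].max(0))
m=near(P,(.63,.1),.3)&(z>.09); print(P[m].min(0) if m.any() else None)
E
```

```text
((634.2007446289062, 105.16348266601562), (176.8402557373047, 226.72445678710938), 33.51685333251953)
((642.6741333007812, -136.41143798828125), (173.17724609375, 174.29129028320312), 68.97986602783203)
-88 0.1 | -84 0.7 | -80 9.8 | -76 3.9 | -72 1.5 | -68 1.7 | -64 1.8 | -60 1.9 | -56 1.8 | -52 2.1 | -48 2.4 | -44 1.8 | -40 2.1 | -36 1.2 | -32 2.0 | -28 1.1 | -24 1.7 | -20 1.9 | -16 3.5 | -12 14.4 | -8 14.1 | -4 13.6 | 0 14.0 | 4 13.9 | 8 14.5 | 12 14.3 | 16 19.2 | 20 0.1 | 24 -0.8 | 28 -0.6 | 32 -0.9 | 36 -0.3 | 40 -0.2 | 
-82.5 -0.8 | -79.5 -0.8 | -76.5 -0.2 | -73.5 0.3 | -70.5 9.7 | -67.5 10.1 | -64.5 3.6 | -61.5 1.9 | -58.5 2.0 | -55.5 2.1 | -52.5 1.5 | -49.5 2.0 | -46.5 2.1 | -43.5 1.9 | -40.5 1.8 | -37.5 1.4 | -34.5 1.5 | -31.5 1.7 | -28.5 1.6 | -25.5 2.2 | -22.5 2.5 | -19.5 1.5 | -16.5 1.4 | -13.5 2.2 | -10.5 2.4 | -7.5 1.8 | -4.5 2.4 | -1.5 1.1 | 1.5 2.2 | 4.5 1.9 | 7.5 1.0 | 10.5 1.4 | 13.5 2.3 | 16.5 2.0 | 19.5 2.5 | 22.5 3.0 | 25.5 2.4 | 28.5 2.8 | 31.5 1.0 | 34.5 2.0 | 37.5 1.9 | 40.5 1.2 | 43.5 1.5 | 46.5 2.6 | 49.5 1.9 | 52.5 2.7 | 55.5 1.5 | 58.5 2.0 | 61.5 1.4 | 64.5 7.2 | 67.5 10.0 | 70.5 nan | 73.5 0.1 | 76.5 -0.1 | 79.5 -0.0 | 82.5 0.0 | green [0.32168018 0.39578436 0.02003333] [0.45816809 0.55834813 0.07388366]
[0.42637891 0.02619599 0.09000068]
  return _methods._mean(a, axis=axis, dtype=dtype,
  ret = ret.dtype.type(ret / rcount)
```

>>> {"op": "drive_tool", "data": {
  "rows": [
    {"x":20,"y":-34},
    {"x":20,"y":-34},
    {"x":20,"y":-34},
    {"x":20,"y":-34},
    {"x":20,"y":-34}
  ],
  "grip_force": 20
}}

```text
invalid input
```

>>> {"op": "drive_tool", "data": {
  "rows": [
    {"x":20,"y":-34},
    {"x":20,"y":-34},
    {"x":20,"y":-34},
    {"x":20,"y":-34},
    {"x":10,"y":-20}
  ]
}}

```text
invalid input
```

```bash
python3 - <<'E'
from meas import *
f=load("top"); P=cloud(f); P[f["z_map"]==0]=9; z=P[:,:,2]
m=near(P,(.634,.105),.12)&(z>.006)&(z<.02)
print(cv2.minAreaRect((P[m][:,:2]*1000).astype(np.float32)))
m=near(P,(.632,-.152),.095)&(z>.006)&(z<.03); 
m=cv2.morphologyEx(m.astype(np.uint8),cv2.MORPH_CLOSE,np.ones((3,3)))>0
print(rect(P,m))
g=grab("wrist","w1"); print(r.get_obs()["position"],r.get_obs()["joint_pos"])
Q=cloud(g); Q[g["z_map"]==0]=9; zz=Q[:,:,2]
for c,rad,lo,hi in [((.418,.149),.04,.07,.1),((.418,.149),.04,.03,.1)]:
    print(rect(Q,near(Q,c,rad)&(zz>lo)&(zz<hi)))
E
```

```text
((634.2007446289062, 105.16348266601562), (176.8402557373047, 226.72445678710938), 33.51685333251953)
{'c': array([4821.3, 4363. ]), 'mean': array([ 653.1, -119.1]), 'lw': array([12482.9,   176.6]), 'ang_long': 47.2, 'z': np.float64(13.9), 'n': 917}
[0.2037929  0.51064172 0.21832372] [ 1.10638425e+00  3.51020791e-01  1.65214976e+00  2.70838053e-05
  1.13907866e+00 -8.46252671e-02]Traceback (most recent call last):
  File "<stdin>", line 11, in <module>
  File "meas.py", line 6, in rect
    k=1+np.argmax(s[1:,4]); q=P[l==k]
        ~~~~~~~~~^^^^^^^^^
    return _wrapfunc(a, 'argmax', axis=axis, out=out, **kwds)
    return bound(*args, **kwds)
ValueError: attempt to get argmax of an empty sequence
```

View pics/w1.png

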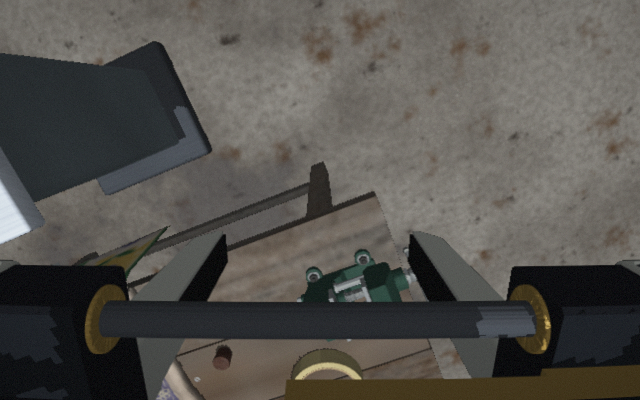

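>>> {"op": "drive_tool", "data": {
  "rows": [
    {"x":20,"y":-34,"z":0,"wx":0,"wy":0,"wz":0,"jaw":0},
    {"x":20,"y":-34,"z":0,"wx":0,"wy":0,"wz":0,"jaw":0},
    {"x":20,"y":-34,"z":0,"wx":0,"wy":0,"wz":0,"jaw":0},
    {"x":20,"y":-34,"z":0,"wx":0,"wy":0,"wz":0,"jaw":0},
    {"x":20,"y":-34,"z":0,"wx":0,"wy":0,"wz":0,"jaw":0}
  ],
  "grip_force": 20
}}

```text
time: 0.62
position: [0.3043, 0.3391, 0.2186]
tool_rot: [0.592, 3.085, 0.0]
contact_force: [1.3, 0.5, -0.0]
width: 0.0932
```

>>> {"op": "drive_tool", "data": {
  "rows": [
    {"x":20,"y":-34,"z":0,"wx":0,"wy":0,"wz":0,"jaw":0},
    {"x":20,"y":-34,"z":0,"wx":0,"wy":0,"wz":0,"jaw":0},
    {"x":20,"y":-34,"z":0,"wx":0,"wy":0,"wz":0,"jaw":0},
    {"x":20,"y":-34,"z":0,"wx":0,"wy":0,"wz":0,"jaw":0},
    {"x":0,"y":0,"z":0,"wx":0,"wy":0,"wz":0,"jaw":0}
  ]
}}

```text
time: 1.03
position: [0.3864, 0.2003, 0.2187]
tool_rot: [0.6, 3.083, -0.001]
contact_force: [-1.1, -0.3, -0.6]
width: 0.0932
```

```bash
python3 - <<'E'
from meas import *
f=load("top"); P=cloud(f); ok=f["z_map"]>0; z=P[:,:,2]
m=near(P,(.634,.105),.12)&(z>.006)&(z<.02)&ok
n,l,s,c=cv2.connectedComponentsWithStats(m.astype(np.uint8)); print([(s[i,4],P[l==i][:,:2].mean(0).round(3),P[l==i][:,2].max().round(3)) for i in range(1,n)])
g=grab("wrist","w2"); print(r.get_obs()["position"])
Q=cloud(g); zz=Q[:,:,2]; ok=g["z_map"]>0
for c,rad,lo,hi in [((.418,.149),.04,.07,.1),((.418,.149),.04,.03,.1)]:
    m=near(Q,c,rad)&(zz>lo)&(zz<hi)&ok
    if m.any(): print(rect(Q,m))
E
```

```text
[(np.int32(94), array([0.712, 0.097]), np.float64(0.013)), (np.int32(1), array([0.72 , 0.099]), np.float64(0.006)), (np.int32(1), array([0.684, 0.085]), np.float64(0.007)), (np.int32(6), array([0.672, 0.003]), np.float64(0.02)), (np.int32(1), array([ 0.677, -0.002]), np.float64(0.019)), (np.int32(1), array([0.673, 0.11 ]), np.float64(0.007)), (np.int32(1), array([0.67 , 0.099]), np.float64(0.007)), (np.int32(1), array([0.668, 0.014]), np.float64(0.013)), (np.int32(1), array([0.669, 0.009]), np.float64(0.019)), (np.int32(4), array([0.662, 0.22 ]), np.float64(0.009)), (np.int32(1), array([0.666, 0.104]), np.float64(0.009)), (np.int32(1), array([0.661, 0.006]), np.float64(0.02)), (np.int32(5), array([ 0.663, -0.005]), np.float64(0.015)), (np.int32(1), array([0.662, 0.175]), np.float64(0.006)), (np.int32(1), array([0.658, 0.011]), np.float64(0.02)), (np.int32(6), array([0.653, 0.003]), np.float64(0.019)), (np.int32(21), array([0.64 , 0.221]), np.float64(0.01)), (np.int32(3), array([0.646, 0.012]), np.float64(0.019)), (np.int32(2), array([ 0.647, -0.001]), np.float64(0.006)), (np.int32(1)
[... 1317 characters left out ...]
 array([0.595, 0.215]), np.float64(0.008)), (np.int32(76), array([0.554, 0.12 ]), np.float64(0.012)), (np.int32(13), array([0.578, 0.093]), np.float64(0.012)), (np.int32(1), array([0.579, 0.099]), np.float64(0.006)), (np.int32(1), array([0.565, 0.107]), np.float64(0.006)), (np.int32(1), array([0.562, 0.121]), np.float64(0.006)), (np.int32(1), array([0.549, 0.18 ]), np.float64(0.007))]
[0.38516102 0.20240816 0.21866278]
{'c': array([419.1, 149.6]), 'mean': array([418.5, 150. ]), 'lw': array([24.9, 24.5]), 'ang_long': -87.4, 'z': np.float64(76.4), 'n': 577}
{'c': array([417. , 151.3]), 'mean': array([413.8, 153.5]), 'lw': array([41.7, 36.3]), 'ang_long': 51.2, 'z': np.float64(58.6), 'n': 1565}
```

View pics/w2.png

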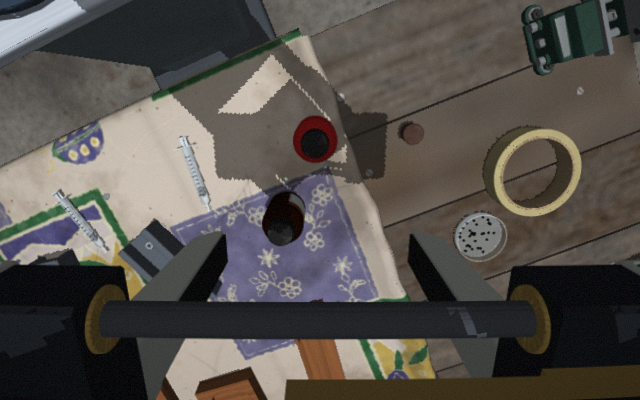

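>>> {"op": "drive_tool", "data": {
  "rows": [
    {"x":17,"y":-27,"z":-20,"wx":0,"wy":0,"wz":0,"jaw":0},
    {"x":16.5,"y":-26,"z":-20,"wx":0,"wy":0,"wz":0,"jaw":0},
    {"x":0,"y":0,"z":-30,"wx":0,"wy":0,"wz":0,"jaw":0},
    {"x":0,"y":0,"z":-30,"wx":0,"wy":0,"wz":0,"jaw":0},
    {"x":0,"y":0,"z":0,"wx":0,"wy":0,"wz":0,"jaw":0}
  ]
}}

```text
time: 1.5
position: [0.4146, 0.1516, 0.1146]
tool_rot: [-0.592, -3.078, 0.005]
contact_force: [-0.9, -0.7, -0.2]
width: 0.0927
```

>>> {"op": "drive_tool", "data": {
  "rows": [
    {"x":0,"y":0,"z":-10,"wx":0,"wy":0,"wz":0,"jaw":0},
    {"x":0,"y":0,"z":0,"wx":0,"wy":0,"wz":0,"jaw":0},
    {"x":0,"y":0,"z":0,"wx":0,"wy":0,"wz":0,"jaw":0},
    {"x":0,"y":0,"z":0,"wx":0,"wy":0,"wz":0,"jaw":0},
    {"x":0,"y":0,"z":0,"wx":0,"wy":0,"wz":0,"jaw":0}
  ]
}}

```text
time: 1.92
position: [0.4178, 0.1523, 0.1097]
tool_rot: [0.592, 3.084, 0.001]
contact_force: [0.6, -0.2, 0.5]
width: 0.0932
```

```bash
python3 - <<'E'
from h import *
o=r.get_obs(); print(o["position"],o["tool_rot"],o["joint_velocities"]); g=grab("wrist","w3"); o=r.get_obs(); print(o["position"])
E
```

```text
[0.41775846 0.15226245 0.10971601] [5.91823213e-01 3.08391210e+00 1.06787888e-03] [-5.69036138e-03  3.42481609e-03  4.10768929e-03 -1.27456599e-04
 -4.97126429e-03  6.30187412e-05]
[0.4177109  0.15213976 0.10955547]
```

View pics/w3.png

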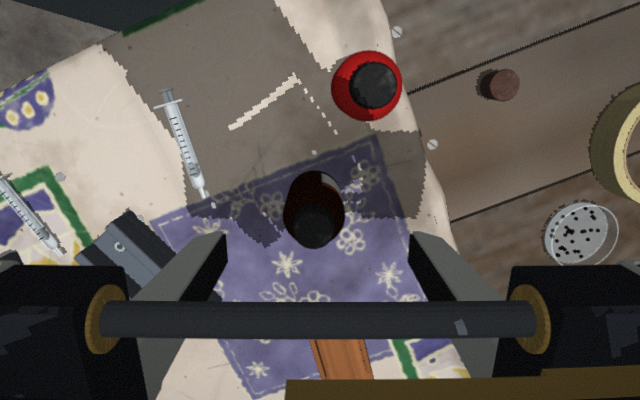

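>>> {"op": "drive_tool", "data": {
  "rows": [
    {"x":0.8,"y":-2.5,"z":-24,"wx":0,"wy":0,"wz":0,"jaw":0},
    {"x":0,"y":0,"z":-24,"wx":0,"wy":0,"wz":0,"jaw":0},
    {"x":0,"y":0,"z":-24,"wx":0,"wy":0,"wz":0,"jaw":0},
    {"x":0,"y":0,"z":-10,"wx":0,"wy":0,"wz":0,"jaw":0},
    {"x":0,"y":0,"z":0,"wx":0,"wy":0,"wz":0,"jaw":0}
  ]
}}

```text
time: 2.38
position: [0.4173, 0.1491, 0.0254]
tool_rot: [-0.593, -3.082, 0.002]
contact_force: [-0.3, 1.2, -0.5]
width: 0.0928
```

>>> {"op": "drive_tool", "data": {
  "rows": [
    {"x":0,"y":0,"z":0,"wx":0,"wy":0,"wz":0,"jaw":0.3},
    {"x":0,"y":0,"z":0,"wx":0,"wy":0,"wz":0,"jaw":0.45},
    {"x":0,"y":0,"z":0,"wx":0,"wy":0,"wz":0,"jaw":0.6},
    {"x":0,"y":0,"z":0,"wx":0,"wy":0,"wz":0,"jaw":0.7},
    {"x":0,"y":0,"z":0,"wx":0,"wy":0,"wz":0,"jaw":1}
  ]
}}

```text
time: 2.8
position: [0.4186, 0.1494, 0.0273]
tool_rot: [0.593, 3.084, 0.001]
contact_force: [-0.3, -0.5, -0.4]
width: 0.0645
```

>>> {"op": "drive_tool", "data": {
  "rows": [
    {"x":0,"y":0,"z":0,"wx":0,"wy":0,"wz":0,"jaw":1},
    {"x":0,"y":0,"z":0,"wx":0,"wy":0,"wz":0,"jaw":1},
    {"x":0,"y":0,"z":0,"wx":0,"wy":0,"wz":0,"jaw":1},
    {"x":0,"y":0,"z":0,"wx":0,"wy":0,"wz":0,"jaw":1},
    {"x":0,"y":0,"z":0,"wx":0,"wy":0,"wz":0,"jaw":1}
  ]
}}

```text
time: 3.22
position: [0.4182, 0.1493, 0.0267]
tool_rot: [0.593, 3.085, 0.0]
contact_force: [-0.0, 0.1, 1.9]
width: 0.041
```

>>> {"op": "drive_tool", "data": {
  "rows": [
    {"x":0,"y":0,"z":0,"wx":0,"wy":0,"wz":0,"jaw":1},
    {"x":0,"y":0,"z":10,"wx":0,"wy":0,"wz":0,"jaw":1},
    {"x":0,"y":0,"z":20,"wx":0,"wy":0,"wz":0,"jaw":1},
    {"x":0,"y":0,"z":20,"wx":0,"wy":0,"wz":0,"jaw":1},
    {"x":10,"y":-8,"z":10,"wx":0,"wy":0,"wz":0,"jaw":1}
  ]
}}

```text
time: 3.63
position: [0.4276, 0.1419, 0.0888]
tool_rot: [0.591, 3.085, 0.001]
contact_force: [1.1, -0.1, -0.7]
width: 0.0408
```

>>> {"op": "drive_tool", "data": {
  "rows": [
    {"x":20,"y":-15.5,"z":0,"wx":0,"wy":0,"wz":0,"jaw":1},
    {"x":25,"y":-19.5,"z":0,"wx":0,"wy":0,"wz":0,"jaw":1},
    {"x":25,"y":-19.5,"z":0,"wx":0,"wy":0,"wz":0,"jaw":1},
    {"x":25,"y":-19.5,"z":0,"wx":0,"wy":0,"wz":0,"jaw":1},
    {"x":25,"y":-19.5,"z":0,"wx":0,"wy":0,"wz":0,"jaw":1}
  ]
}}

```text
time: 4.05
position: [0.5491, 0.0467, 0.0873]
tool_rot: [0.593, 3.085, 0.0]
contact_force: [0.9, 1.2, -0.6]
width: 0.0411
```

>>> {"op": "drive_tool", "data": {
  "rows": [
    {"x":25,"y":-19.5,"z":0,"wx":0,"wy":0,"wz":0,"jaw":1},
    {"x":25,"y":-19.5,"z":0,"wx":0,"wy":0,"wz":0,"jaw":1},
    {"x":22,"y":-17,"z":0,"wx":0,"wy":0,"wz":0,"jaw":1},
    {"x":15,"y":-11,"z":0,"wx":0,"wy":0,"wz":0,"jaw":1},
    {"x":5,"y":-4,"z":0,"wx":0,"wy":0,"wz":0,"jaw":1}
  ]
}}

```text
time: 4.47
position: [0.6417, -0.025, 0.0871]
tool_rot: [0.595, 3.084, -0.0]
contact_force: [-0.1, 0.3, -0.3]
width: 0.041
```

>>> {"op": "drive_tool", "data": {
  "rows": [
    {"x":0,"y":0,"z":0,"wx":0,"wy":0,"wz":0,"jaw":1},
    {"x":0,"y":0,"z":0,"wx":0,"wy":0,"wz":0,"jaw":1},
    {"x":0,"y":0,"z":0,"wx":0,"wy":0,"wz":0,"jaw":1},
    {"x":0,"y":0,"z":0,"wx":0,"wy":0,"wz":0,"jaw":1},
    {"x":0,"y":0,"z":0,"wx":0,"wy":0,"wz":0,"jaw":1}
  ]
}}

```text
time: 4.88
position: [0.6397, -0.0225, 0.0868]
tool_rot: [-0.592, -3.085, 0.0]
contact_force: [-0.3, -1.0, -0.7]
width: 0.0414
```

```bash
python3 - <<'E'
from meas import *
g=grab("wrist","w4"); print(r.get_obs()["position"])
Q=cloud(g); zz=Q[:,:,2]; ok=g["z_map"]>0
def go(n,c,rad,lo,hi): 
    m=near(Q,c,rad)&(zz>lo)&(zz<hi)&ok
    print(n, rect(Q,m) if m.any() else 0)
go("bb",(.642,-.027),.06,.014,.03)
go("tray",(.633,-.142),.1,.0125,.0175)
go("cr",(.556,.116),.04,.006,.02)
go("bot",(.642,-.027),.03,.06,.14)
E
```

```text
[ 0.6398255  -0.02263195  0.08683486]
bb {'c': array([638.7, -23.6]), 'mean': array([623.9, -17.9]), 'lw': array([76.3, 70.4]), 'ang_long': 88.1, 'z': np.float64(20.5), 'n': 4171}
tray {'c': array([ 612.1, -121. ]), 'mean': array([ 608.7, -120.3]), 'lw': array([86.5, 27.4]), 'ang_long': -3.3, 'z': np.float64(13.7), 'n': 3748}
cr {'c': array([565.3,  93.6]), 'mean': array([564.4,  93.4]), 'lw': array([45.7,  5.9]), 'ang_long': -7.5, 'z': np.float64(8.4), 'n': 610}
bot {'c': array([634.8, -24. ]), 'mean': array([629.9, -21. ]), 'lw': array([54.4, 31.8]), 'ang_long': 69.0, 'z': np.float64(116.9), 'n': 10568}
```

View pics/w4.png

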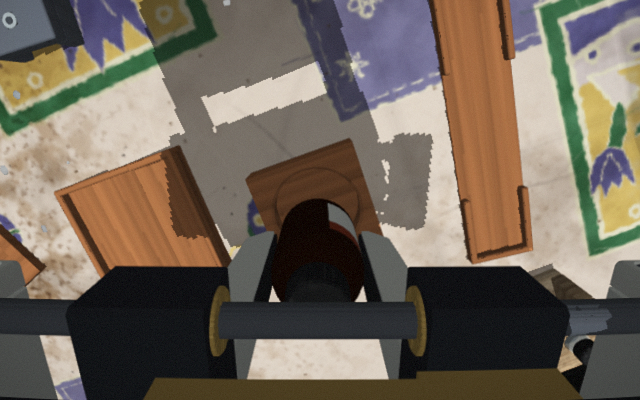

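>>> {"op": "drive_tool", "data": {
  "rows": [
    {"x":0,"y":-0.8,"z":-20,"wx":0,"wy":0,"wz":0,"jaw":1},
    {"x":0,"y":0,"z":-20,"wx":0,"wy":0,"wz":0,"jaw":1},
    {"x":0,"y":0,"z":-10,"wx":0,"wy":0,"wz":0,"jaw":1},
    {"x":0,"y":0,"z":-4,"wx":0,"wy":0,"wz":0,"jaw":1},
    {"x":0,"y":0,"z":0,"wx":0,"wy":0,"wz":0,"jaw":1}
  ]
}}

```text
time: 5.35
position: [0.6398, -0.0238, 0.0321]
tool_rot: [-0.593, -3.084, 0.0]
contact_force: [-0.2, -0.2, -1.4]
width: 0.041
```

>>> {"op": "drive_tool", "data": {
  "rows": [
    {"x":0,"y":0,"z":0,"wx":0,"wy":0,"wz":0,"jaw":1},
    {"x":0,"y":0,"z":-1,"wx":0,"wy":0,"wz":0,"jaw":1},
    {"x":0,"y":0,"z":-1,"wx":0,"wy":0,"wz":0,"jaw":1},
    {"x":0,"y":0,"z":0,"wx":0,"wy":0,"wz":0,"jaw":1},
    {"x":0,"y":0,"z":0,"wx":0,"wy":0,"wz":0,"jaw":1}
  ]
}}

```text
time: 5.77
position: [0.6403, -0.024, 0.031]
tool_rot: [0.593, 3.085, 0.0]
contact_force: [-0.1, -0.4, -0.5]
width: 0.0409
```

>>> {"op": "drive_tool", "data": {
  "rows": [
    {"x":0,"y":0,"z":-0.7,"wx":0,"wy":0,"wz":0,"jaw":1},
    {"x":0,"y":0,"z":-0.7,"wx":0,"wy":0,"wz":0,"jaw":1},
    {"x":0,"y":0,"z":0,"wx":0,"wy":0,"wz":0,"jaw":1},
    {"x":0,"y":0,"z":0,"wx":0,"wy":0,"wz":0,"jaw":1},
    {"x":0,"y":0,"z":0,"wx":0,"wy":0,"wz":0,"jaw":1}
  ]
}}

```text
time: 6.18
position: [0.6405, -0.024, 0.0307]
tool_rot: [0.593, 3.084, -0.0]
contact_force: [-5.0, 1.2, 11.7]
width: 0.041
```

>>> {"op": "drive_tool", "data": {
  "rows": [
    {"x":0,"y":0,"z":0.5,"wx":0,"wy":0,"wz":0,"jaw":0.55},
    {"x":0,"y":0,"z":0,"wx":0,"wy":0,"wz":0,"jaw":0.5},
    {"x":0,"y":0,"z":0,"wx":0,"wy":0,"wz":0,"jaw":0.4},
    {"x":0,"y":0,"z":0,"wx":0,"wy":0,"wz":0,"jaw":0.3},
    {"x":0,"y":0,"z":0,"wx":0,"wy":0,"wz":0,"jaw":0.2}
  ]
}}

```text
time: 6.6
position: [0.6401, -0.024, 0.0296]
tool_rot: [-0.593, -3.085, 0.0]
contact_force: [0.5, -0.1, -0.5]
width: 0.0618
```

>>> {"op": "drive_tool", "data": {
  "rows": [
    {"x":0,"y":0,"z":0,"wx":0,"wy":0,"wz":0,"jaw":0.1},
    {"x":0,"y":0,"z":10,"wx":0,"wy":0,"wz":0,"jaw":0.1},
    {"x":0,"y":0,"z":25,"wx":0,"wy":0,"wz":0,"jaw":0},
    {"x":0,"y":0,"z":30,"wx":0,"wy":0,"wz":0,"jaw":0},
    {"x":0,"y":0,"z":30,"wx":0,"wy":0,"wz":0,"jaw":0}
  ]
}}

```text
time: 7.02
position: [0.6399, -0.024, 0.1263]
tool_rot: [-0.593, -3.084, 0.0]
contact_force: [-0.5, 0.4, 0.7]
width: 0.0918
```

>>> {"op": "drive_tool", "data": {
  "rows": [
    {"x":-15,"y":20,"z":10,"wx":0,"wy":0,"wz":0,"jaw":0},
    {"x":-25,"y":33,"z":0,"wx":0,"wy":0,"wz":0,"jaw":0},
    {"x":-25,"y":33,"z":0,"wx":0,"wy":0,"wz":0,"jaw":0},
    {"x":-25,"y":33,"z":0,"wx":0,"wy":0,"wz":0,"jaw":0},
    {"x":-25,"y":33,"z":0,"wx":0,"wy":0,"wz":0,"jaw":0}
  ]
}}

```text
time: 7.43
position: [0.5239, 0.1291, 0.1356]
tool_rot: [0.594, 3.084, 0.001]
contact_force: [0.9, 1.3, 0.0]
width: 0.0928
```

```bash
python3 - <<'E'
from meas import *
g=grab("top","t2"); print(r.get_obs()["position"])
cv2.imwrite("pics/t2c.png",cv2.resize(g["img"][100:280,190:490,::-1],None,fx=2.5,fy=2.5))
Q=cloud(g); zz=Q[:,:,2]; ok=g["z_map"]>0
m=near(Q,(.64,-.024),.04)&(zz>.07)&(zz<.1)&ok; print(rect(Q,m))
E
```

```text
[0.51982286 0.13364474 0.13525759]
{'c': array([639.8, -23.9]), 'mean': array([639.3, -23.9]), 'lw': array([23.5, 23.4]), 'ang_long': -19.6, 'z': np.float64(80.6), 'n': 80}
```

View pics/t2c.png

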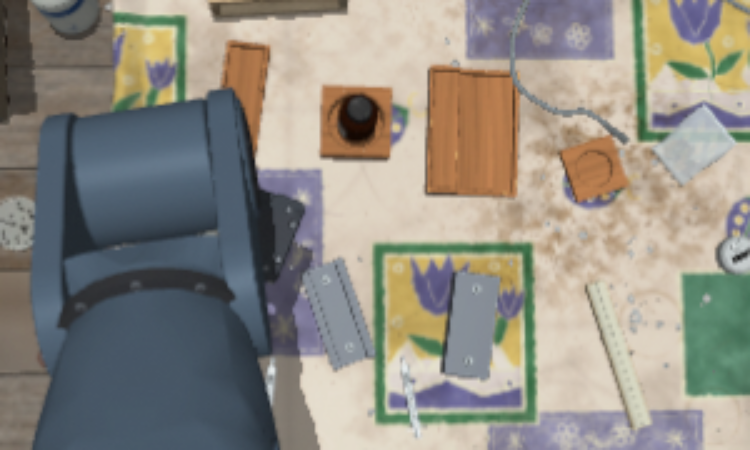

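>>> {"op": "drive_tool", "data": {
  "rows": [
    {"x":-25,"y":33,"z":0,"wx":0,"wy":0,"wz":0,"jaw":0.3},
    {"x":-25,"y":33,"z":0,"wx":0,"wy":0,"wz":0,"jaw":0.4},
    {"x":-25,"y":33,"z":0,"wx":0,"wy":0,"wz":0,"jaw":0.45},
    {"x":-25,"y":33,"z":0,"wx":0,"wy":0,"wz":0,"jaw":0.45},
    {"x":-25,"y":33,"z":0,"wx":0,"wy":0,"wz":0,"jaw":0.45}
  ]
}}

```text
time: 7.9
position: [0.3989, 0.2943, 0.1356]
tool_rot: [0.593, 3.084, 0.001]
contact_force: [0.1, 0.4, 0.2]
width: 0.0641
```

>>> {"op": "drive_tool", "data": {
  "rows": [
    {"x":-4,"y":6,"z":0,"wx":0,"wy":0,"wz":0,"jaw":0.45},
    {"x":0,"y":0,"z":0,"wx":0,"wy":0,"wz":0,"jaw":0.45},
    {"x":0,"y":0,"z":0,"wx":0,"wy":0,"wz":0,"jaw":0.45},
    {"x":0,"y":0,"z":0,"wx":0,"wy":0,"wz":0,"jaw":0.45},
    {"x":0,"y":0,"z":0,"wx":0,"wy":0,"wz":0,"jaw":0.45}
  ]
}}

```text
time: 8.32
position: [0.3971, 0.298, 0.1349]
tool_rot: [0.596, 3.084, 0.0]
contact_force: [-0.2, -1.2, -0.1]
width: 0.0509
```

```bash
python3 - <<'E'
from meas import *
g=grab("wrist","w5"); print(r.get_obs()["position"])
Q=cloud(g); zz=Q[:,:,2]; ok=g["z_map"]>0
m=near(Q,(.391,.304),.03)&(zz>.01)&(zz<.04)&ok; print(rect(Q,m))
E
```

```text
[0.39699782 0.2980127  0.13476547]
{'c': array([389.2, 305.5]), 'mean': array([388.8, 305.6]), 'lw': array([21.5, 21.2]), 'ang_long': 38.3, 'z': np.float64(18.5), 'n': 568}
```

View pics/w5.png

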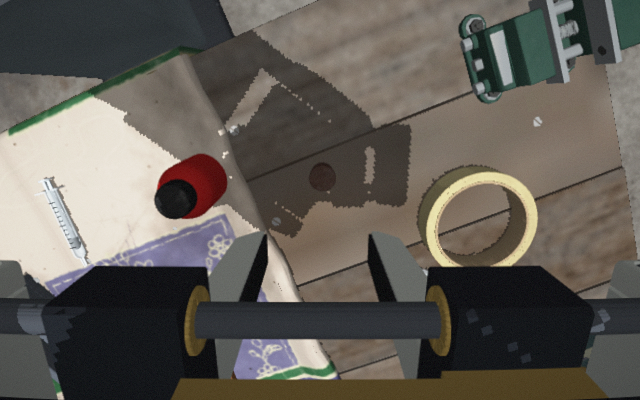

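>>> {"op": "drive_tool", "data": {
  "rows": [
    {"x":-7,"y":7,"z":-30,"wx":0,"wy":0,"wz":0,"jaw":0.45},
    {"x":0,"y":0,"z":-35,"wx":0,"wy":0,"wz":0,"jaw":0.45},
    {"x":0,"y":0,"z":-30,"wx":0,"wy":0,"wz":0,"jaw":0.45},
    {"x":0,"y":0,"z":-15,"wx":0,"wy":0,"wz":0,"jaw":0.45},
    {"x":0,"y":0,"z":0,"wx":0,"wy":0,"wz":0,"jaw":0.45}
  ]
}}

```text
time: 8.78
position: [0.3881, 0.3043, 0.0219]
tool_rot: [-0.594, -3.081, 0.006]
contact_force: [-0.1, -0.9, -0.8]
width: 0.0511
```

>>> {"op": "drive_tool", "data": {
  "rows": [
    {"x":0,"y":0,"z":0,"wx":0,"wy":0,"wz":0,"jaw":0.45},
    {"x":0,"y":0,"z":0,"wx":0,"wy":0,"wz":0,"jaw":0.45},
    {"x":0,"y":0,"z":-5,"wx":0,"wy":0,"wz":0,"jaw":0.45},
    {"x":0,"y":0,"z":0,"wx":0,"wy":0,"wz":0,"jaw":0.45},
    {"x":0,"y":0,"z":0,"wx":0,"wy":0,"wz":0,"jaw":0.45}
  ]
}}

```text
time: 9.2
position: [0.3894, 0.3061, 0.0202]
tool_rot: [0.593, 3.085, 0.001]
contact_force: [0.4, -0.2, 0.0]
width: 0.0512
```

```bash
python3 - <<'E'
from meas import *
g=grab("wrist","w6"); print(r.get_obs()["position"])
E
```

```text
[0.38940702 0.30613511 0.02018699]
```

View pics/w6.png

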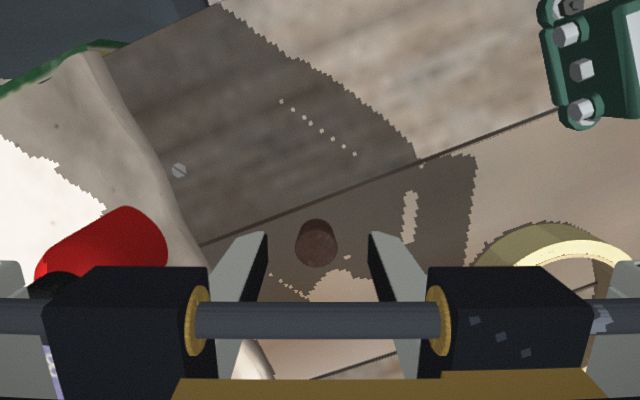

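>>> {"op": "drive_tool", "data": {
  "rows": [
    {"x":0.5,"y":-0.5,"z":-7,"wx":0,"wy":0,"wz":0,"jaw":0.45},
    {"x":0,"y":0,"z":-5,"wx":0,"wy":0,"wz":0,"jaw":0.45},
    {"x":0,"y":0,"z":0,"wx":0,"wy":0,"wz":0,"jaw":0.5},
    {"x":0,"y":0,"z":0,"wx":0,"wy":0,"wz":0,"jaw":0.6},
    {"x":0,"y":0,"z":0,"wx":0,"wy":0,"wz":0,"jaw":0.75}
  ],
  "grip_force": 12
}}

```text
time: 9.67
position: [0.3896, 0.3055, 0.0076]
tool_rot: [-0.593, -3.085, 0.0]
contact_force: [-0.0, 0.7, 0.4]
width: 0.0374
```

>>> {"op": "drive_tool", "data": {
  "rows": [
    {"x":0,"y":0,"z":0,"wx":0,"wy":0,"wz":0,"jaw":0.9},
    {"x":0,"y":0,"z":0,"wx":0,"wy":0,"wz":0,"jaw":1},
    {"x":0,"y":0,"z":0,"wx":0,"wy":0,"wz":0,"jaw":1},
    {"x":0,"y":0,"z":0,"wx":0,"wy":0,"wz":0,"jaw":1},
    {"x":0,"y":0,"z":0,"wx":0,"wy":0,"wz":0,"jaw":1}
  ]
}}

```text
time: 10.08
position: [0.3897, 0.3056, 0.0078]
tool_rot: [0.593, 3.085, 0.0]
contact_force: [-1.2, -0.7, 1.4]
width: 0.0203
```

>>> {"op": "drive_tool", "data": {
  "rows": [
    {"x":0,"y":0,"z":0,"wx":0,"wy":0,"wz":0,"jaw":1},
    {"x":0,"y":0,"z":15,"wx":0,"wy":0,"wz":0,"jaw":1},
    {"x":0,"y":0,"z":30,"wx":0,"wy":0,"wz":0,"jaw":1},
    {"x":0,"y":0,"z":30,"wx":0,"wy":0,"wz":0,"jaw":1},
    {"x":0,"y":0,"z":30,"wx":0,"wy":0,"wz":0,"jaw":1}
  ]
}}

```text
time: 10.5
position: [0.3893, 0.3052, 0.1138]
tool_rot: [-0.593, -3.084, 0.001]
contact_force: [0.1, -0.3, 0.4]
width: 0.0204
```

>>> {"op": "drive_tool", "data": {
  "rows": [
    {"x":11,"y":-33,"z":10,"wx":0,"wy":0,"wz":0,"jaw":1},
    {"x":11,"y":-33,"z":0,"wx":0,"wy":0,"wz":0,"jaw":1},
    {"x":11,"y":-33,"z":0,"wx":0,"wy":0,"wz":0,"jaw":1},
    {"x":11,"y":-33,"z":0,"wx":0,"wy":0,"wz":0,"jaw":1},
    {"x":11,"y":-33,"z":0,"wx":0,"wy":0,"wz":0,"jaw":1}
  ]
}}

```text
time: 10.92
position: [0.4448, 0.139, 0.1229]
tool_rot: [0.592, 3.085, 0.0]
contact_force: [0.3, 0.6, 0.3]
width: 0.0203
```

>>> {"op": "drive_tool", "data": {
  "rows": [
    {"x":11,"y":-33,"z":0,"wx":0,"wy":0,"wz":0,"jaw":1},
    {"x":11,"y":-33,"z":0,"wx":0,"wy":0,"wz":0,"jaw":1},
    {"x":11,"y":-33,"z":0,"wx":0,"wy":0,"wz":0,"jaw":1},
    {"x":11,"y":-33,"z":0,"wx":0,"wy":0,"wz":0,"jaw":1},
    {"x":11,"y":-33,"z":0,"wx":0,"wy":0,"wz":0,"jaw":1}
  ]
}}

```text
time: 11.33
position: [0.4998, -0.0263, 0.1228]
tool_rot: [0.593, 3.085, 0.0]
contact_force: [0.1, 0.3, 0.4]
width: 0.0206
```

>>> {"op": "drive_tool", "data": {
  "rows": [
    {"x":11,"y":-33,"z":0,"wx":0,"wy":0,"wz":0,"jaw":1},
    {"x":11,"y":-33,"z":0,"wx":0,"wy":0,"wz":0,"jaw":1},
    {"x":11,"y":-33,"z":0,"wx":0,"wy":0,"wz":0,"jaw":1},
    {"x":11,"y":-33,"z":0,"wx":0,"wy":0,"wz":0,"jaw":1},
    {"x":11,"y":-33,"z":0,"wx":0,"wy":0,"wz":0,"jaw":1}
  ]
}}

```text
time: 11.75
position: [0.5548, -0.1913, 0.1227]
tool_rot: [-0.593, -3.085, -0.0]
contact_force: [1.7, 0.6, 0.5]
width: 0.0203
```

>>> {"op": "drive_tool", "data": {
  "rows": [
    {"x":11,"y":-30,"z":-10,"wx":0,"wy":0,"wz":0,"jaw":1},
    {"x":11,"y":-30,"z":-20,"wx":0,"wy":0,"wz":0,"jaw":1},
    {"x":9,"y":-24,"z":-20,"wx":0,"wy":0,"wz":0,"jaw":1},
    {"x":4,"y":-10,"z":0,"wx":0,"wy":0,"wz":0,"jaw":1},
    {"x":0,"y":0,"z":0,"wx":0,"wy":0,"wz":0,"jaw":1}
  ]
}}

```text
time: 12.17
position: [0.5894, -0.2849, 0.0719]
tool_rot: [-0.596, -3.083, -0.001]
contact_force: [0.6, -0.4, -0.7]
width: 0.0202
```

>>> {"op": "drive_tool", "data": {
  "rows": [
    {"x":0,"y":0,"z":-10,"wx":0,"wy":0,"wz":0,"jaw":1},
    {"x":0,"y":0,"z":-10,"wx":0,"wy":0,"wz":0,"jaw":1},
    {"x":0,"y":0,"z":0,"wx":0,"wy":0,"wz":0,"jaw":1},
    {"x":0,"y":0,"z":0,"wx":0,"wy":0,"wz":0,"jaw":1},
    {"x":0,"y":0,"z":0,"wx":0,"wy":0,"wz":0,"jaw":1}
  ]
}}

```text
time: 12.58
position: [0.5899, -0.2828, 0.0533]
tool_rot: [0.592, 3.085, -0.0]
contact_force: [0.5, -0.4, -0.2]
width: 0.0206
```

```bash
python3 - <<'E'
from meas import *
g=grab("wrist","w7"); print(r.get_obs()["position"])
Q=cloud(g); zz=Q[:,:,2]; ok=g["z_map"]>0
m=near(Q,(.5903,-.2855),.045)&(zz>.0045)&(zz<.012)&ok; print(rect(Q,m))
E
```

```text
[ 0.58994379 -0.28306213  0.05337468]
{'c': array([ 591.6, -285.8]), 'mean': array([ 578.9, -281.2]), 'lw': array([60.4, 60.4]), 'ang_long': -72.1, 'z': np.float64(6.6), 'n': 3684}
```

View pics/w7.png

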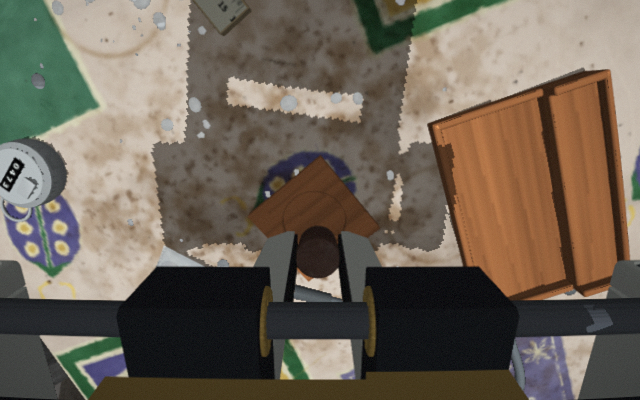

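>>> {"op": "drive_tool", "data": {
  "rows": [
    {"x":1,"y":-2.6,"z":-10,"wx":0,"wy":0,"wz":0,"jaw":1},
    {"x":0,"y":0,"z":-15,"wx":0,"wy":0,"wz":0,"jaw":1},
    {"x":0,"y":0,"z":-10,"wx":0,"wy":0,"wz":0,"jaw":1},
    {"x":0,"y":0,"z":-5,"wx":0,"wy":0,"wz":0,"jaw":1},
    {"x":0,"y":0,"z":0,"wx":0,"wy":0,"wz":0,"jaw":1}
  ]
}}

```text
time: 13.05
position: [0.5899, -0.2857, 0.0108]
tool_rot: [-0.593, -3.083, -0.001]
contact_force: [-1.3, 0.5, -0.5]
width: 0.0207
```

>>> {"op": "drive_tool", "data": {
  "rows": [
    {"x":0,"y":0,"z":-1,"wx":0,"wy":0,"wz":0,"jaw":1},
    {"x":0,"y":0,"z":-1,"wx":0,"wy":0,"wz":0,"jaw":1},
    {"x":0,"y":0,"z":0,"wx":0,"wy":0,"wz":0,"jaw":1},
    {"x":0,"y":0,"z":0,"wx":0,"wy":0,"wz":0,"jaw":1},
    {"x":0,"y":0,"z":0,"wx":0,"wy":0,"wz":0,"jaw":1}
  ]
}}

```text
time: 13.47
position: [0.5908, -0.2862, 0.011]
tool_rot: [0.593, 3.085, -0.0]
contact_force: [-0.2, -0.2, 0.5]
width: 0.0204
```

>>> {"op": "drive_tool", "data": {
  "rows": [
    {"x":0,"y":0,"z":-0.7,"wx":0,"wy":0,"wz":0,"jaw":1},
    {"x":0,"y":0,"z":0,"wx":0,"wy":0,"wz":0,"jaw":1},
    {"x":0,"y":0,"z":0,"wx":0,"wy":0,"wz":0,"jaw":1},
    {"x":0,"y":0,"z":0,"wx":0,"wy":0,"wz":0,"jaw":1},
    {"x":0,"y":0,"z":0,"wx":0,"wy":0,"wz":0,"jaw":1}
  ]
}}

```text
time: 13.88
position: [0.5907, -0.2861, 0.0101]
tool_rot: [0.593, 3.085, -0.0]
contact_force: [0.3, -0.4, -0.3]
width: 0.0204
```

>>> {"op": "drive_tool", "data": {
  "rows": [
    {"x":0,"y":0,"z":-0.6,"wx":0,"wy":0,"wz":0,"jaw":1},
    {"x":0,"y":0,"z":0,"wx":0,"wy":0,"wz":0,"jaw":1},
    {"x":0,"y":0,"z":0,"wx":0,"wy":0,"wz":0,"jaw":1},
    {"x":0,"y":0,"z":0,"wx":0,"wy":0,"wz":0,"jaw":1},
    {"x":0,"y":0,"z":0,"wx":0,"wy":0,"wz":0,"jaw":1}
  ]
}}

```text
time: 14.3
position: [0.5908, -0.2861, 0.0097]
tool_rot: [0.593, 3.085, -0.0]
contact_force: [-1.3, 1.1, 5.9]
width: 0.0205
```

>>> {"op": "drive_tool", "data": {
  "rows": [
    {"x":0,"y":0,"z":0,"wx":0,"wy":0,"wz":0,"jaw":0.77},
    {"x":0,"y":0,"z":0,"wx":0,"wy":0,"wz":0,"jaw":0.7},
    {"x":0,"y":0,"z":0,"wx":0,"wy":0,"wz":0,"jaw":0.6},
    {"x":0,"y":0,"z":0,"wx":0,"wy":0,"wz":0,"jaw":0.5},
    {"x":0,"y":0,"z":0,"wx":0,"wy":0,"wz":0,"jaw":0.45}
  ]
}}

```text
time: 14.72
position: [0.5906, -0.286, 0.0092]
tool_rot: [-0.593, -3.085, -0.0]
contact_force: [0.3, 1.3, 0.9]
width: 0.0432
```

>>> {"op": "drive_tool", "data": {
  "rows": [
    {"x":0,"y":0,"z":0,"wx":0,"wy":0,"wz":0,"jaw":0.45},
    {"x":0,"y":0,"z":15,"wx":0,"wy":0,"wz":0,"jaw":0.45},
    {"x":0,"y":0,"z":30,"wx":0,"wy":0,"wz":0,"jaw":0.45},
    {"x":0,"y":0,"z":30,"wx":0,"wy":0,"wz":0,"jaw":0.45},
    {"x":0,"y":0,"z":20,"wx":0,"wy":0,"wz":0,"jaw":0.45}
  ]
}}

```text
time: 15.13
position: [0.5914, -0.2865, 0.1083]
tool_rot: [0.592, 3.082, -0.002]
contact_force: [0.3, -0.5, -0.2]
width: 0.0511
```

```bash
python3 - <<'E'
from meas import *
g=grab("wrist","w8"); print(r.get_obs()["position"],r.get_obs()["joint_pos"])
Q=cloud(g); zz=Q[:,:,2]; ok=g["z_map"]>0
def go(n,c,rad,lo,hi): 
    m=near(Q,c,rad)&(zz>lo)&(zz<hi)&ok
    print(n, rect(Q,m) if m.any() else 0)
go("stop",(.591,-.286),.03,.015,.03)
go("rule",(.387,-.307),.1,.005,.02)
E
```

```text
[ 0.59289624 -0.28730597  0.11189571] [-5.21887100e-01  6.55747910e-01  1.44238430e+00  3.77667243e-05
  1.03545888e+00 -1.71298412e+00]
stop {'c': array([ 590.3, -285.7]), 'mean': array([ 589.7, -285.4]), 'lw': array([21.5, 21.3]), 'ang_long': -74.5, 'z': np.float64(21.5), 'n': 682}
rule {'c': array([ 449.6, -287.9]), 'mean': array([ 453.3, -287.9]), 'lw': array([35.7, 22.2]), 'ang_long': 17.8, 'z': np.float64(7.3), 'n': 1322}
```

View pics/w8.png

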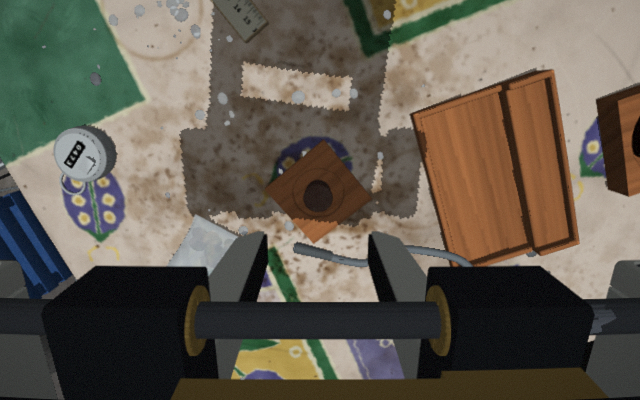

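>>> {"op": "drive_tool", "data": {
  "rows": [
    {"x":-34,"y":-3.3,"z":0,"wx":0,"wy":0,"wz":6.5,"jaw":0.45},
    {"x":-34,"y":-3.3,"z":0,"wx":0,"wy":0,"wz":6.5,"jaw":0.45},
    {"x":-34,"y":-3.3,"z":0,"wx":0,"wy":0,"wz":6.5,"jaw":0.45},
    {"x":-34,"y":-3.3,"z":0,"wx":0,"wy":0,"wz":6.5,"jaw":0.45},
    {"x":-34,"y":-3.3,"z":0,"wx":0,"wy":0,"wz":6.5,"jaw":0.45}
  ]
}}

```text
time: 15.6
position: [0.4192, -0.3025, 0.1053]
tool_rot: [-0.303, 3.126, -0.001]
contact_force: [-0.1, -0.6, -0.6]
width: 0.0511
```

>>> {"op": "drive_tool", "data": {
  "rows": [
    {"x":-25,"y":-3,"z":0,"wx":0,"wy":0,"wz":5,"jaw":0.45},
    {"x":-9,"y":0,"z":0,"wx":0,"wy":0,"wz":1.9,"jaw":0.45},
    {"x":0,"y":0,"z":0,"wx":0,"wy":0,"wz":0,"jaw":0.45},
    {"x":0,"y":0,"z":0,"wx":0,"wy":0,"wz":0,"jaw":0.45},
    {"x":0,"y":0,"z":0,"wx":0,"wy":0,"wz":0,"jaw":0.45}
  ]
}}

```text
time: 16.02
position: [0.3876, -0.3058, 0.105]
tool_rot: [-0.48, 3.104, -0.001]
contact_force: [0.8, 0.6, 0.4]
width: 0.0511
```

```bash
python3 - <<'E'
from meas import *
g=grab("wrist","w9"); p,R=pose(); print(p, "jaw ang",np.degrees(np.arctan2(R[1,1],R[0,1])), r.get_obs()["joint_pos"])
Q=cloud(g); zz=Q[:,:,2]; ok=g["z_map"]>0
def go(n,c,rad,lo,hi): 
    m=near(Q,c,rad)&(zz>lo)&(zz<hi)&ok
    print(n, rect(Q,m) if m.any() else 0)
go("rule",(.387,-.307),.1,.005,.02)
E
```

```text
[ 0.3876321  -0.3056906   0.10473726] jaw ang 107.61060793261883 [-7.62120833e-01  4.08499160e-01  1.89674022e+00  7.25779019e-05
  8.35500383e-01 -2.64032908e+00]
rule {'c': array([ 387.6, -306.7]), 'mean': array([ 380.8, -308.7]), 'lw': array([163.3,  22. ]), 'ang_long': 17.1, 'z': np.float64(7.3), 'n': 5769}
```

View pics/w9.png

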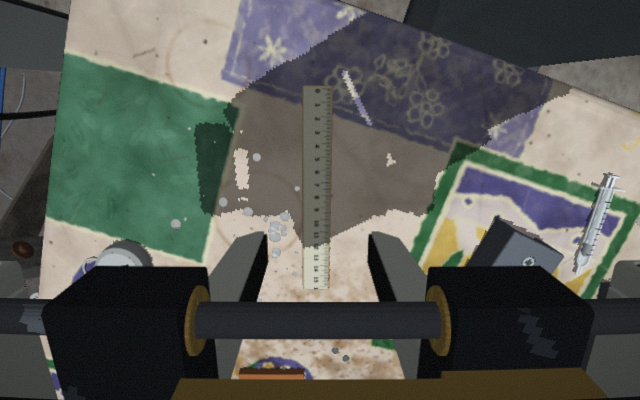

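>>> {"op": "drive_tool", "data": {
  "rows": [
    {"x":0,"y":-1,"z":-30,"wx":0,"wy":0,"wz":0,"jaw":0.45},
    {"x":0,"y":0,"z":-30,"wx":0,"wy":0,"wz":0,"jaw":0.45},
    {"x":0,"y":0,"z":-20,"wx":0,"wy":0,"wz":0,"jaw":0.45},
    {"x":0,"y":0,"z":-8,"wx":0,"wy":0,"wz":0,"jaw":0.45},
    {"x":0,"y":0,"z":0,"wx":0,"wy":0,"wz":0,"jaw":0.45}
  ]
}}

```text
time: 16.48
position: [0.3866, -0.3058, 0.015]
tool_rot: [0.482, -3.103, -0.004]
contact_force: [-0.1, 0.3, 0.5]
width: 0.051
```

>>> {"op": "drive_tool", "data": {
  "rows": [
    {"x":0,"y":0,"z":-5,"wx":0,"wy":0,"wz":0,"jaw":0.45},
    {"x":0,"y":0,"z":-4,"wx":0,"wy":0,"wz":0,"jaw":0.45},
    {"x":0,"y":0,"z":-2,"wx":0,"wy":0,"wz":0,"jaw":0.45},
    {"x":0,"y":0,"z":0,"wx":0,"wy":0,"wz":0,"jaw":0.45},
    {"x":0,"y":0,"z":0,"wx":0,"wy":0,"wz":0,"jaw":0.45}
  ]
}}

```text
time: 16.9
position: [0.3869, -0.3068, 0.0059]
tool_rot: [-0.482, 3.104, -0.001]
contact_force: [0.2, -0.1, -0.1]
width: 0.0511
```

>>> {"op": "drive_tool", "data": {
  "rows": [
    {"x":0,"y":0,"z":-3,"wx":0,"wy":0,"wz":0,"jaw":0.45},
    {"x":0,"y":0,"z":0,"wx":0,"wy":0,"wz":0,"jaw":0.5},
    {"x":0,"y":0,"z":0,"wx":0,"wy":0,"wz":0,"jaw":0.6},
    {"x":0,"y":0,"z":0,"wx":0,"wy":0,"wz":0,"jaw":0.75},
    {"x":0,"y":0,"z":0,"wx":0,"wy":0,"wz":0,"jaw":1}
  ],
  "grip_force": 20
}}

```text
time: 17.32
position: [0.3867, -0.3066, 0.0025]
tool_rot: [-0.482, 3.104, -0.0]
contact_force: [0.4, -0.1, 0.2]
width: 0.0308
```

>>> {"op": "drive_tool", "data": {
  "rows": [
    {"x":0,"y":0,"z":0,"wx":0,"wy":0,"wz":0,"jaw":1},
    {"x":0,"y":0,"z":0,"wx":0,"wy":0,"wz":0,"jaw":1},
    {"x":0,"y":0,"z":0,"wx":0,"wy":0,"wz":0,"jaw":1},
    {"x":0,"y":0,"z":0,"wx":0,"wy":0,"wz":0,"jaw":1},
    {"x":0,"y":0,"z":0,"wx":0,"wy":0,"wz":0,"jaw":1}
  ]
}}

```text
time: 17.73
position: [0.3867, -0.3066, 0.0025]
tool_rot: [-0.482, 3.104, -0.0]
contact_force: [-0.2, -0.2, 0.8]
width: 0.0217
```

>>> {"op": "drive_tool", "data": {
  "rows": [
    {"x":0,"y":0,"z":10,"wx":0,"wy":0,"wz":0,"jaw":1},
    {"x":0,"y":0,"z":25,"wx":0,"wy":0,"wz":0,"jaw":1},
    {"x":0,"y":0,"z":35,"wx":0,"wy":0,"wz":0,"jaw":1},
    {"x":0,"y":0,"z":35,"wx":0,"wy":0,"wz":0,"jaw":1},
    {"x":0,"y":0,"z":15,"wx":0,"wy":0,"wz":0,"jaw":1}
  ]
}}

```text
time: 18.15
position: [0.3877, -0.3075, 0.1269]
tool_rot: [-0.481, 3.102, -0.006]
contact_force: [-0.0, 0.3, 0.7]
width: 0.0215
```

>>> {"op": "drive_tool", "data": {
  "rows": [
    {"x":15,"y":25,"z":10,"wx":0,"wy":0,"wz":0,"jaw":1},
    {"x":19,"y":32,"z":5,"wx":0,"wy":0,"wz":0,"jaw":1},
    {"x":19,"y":32,"z":0,"wx":0,"wy":0,"wz":-3,"jaw":1},
    {"x":19,"y":32,"z":0,"wx":0,"wy":0,"wz":-3,"jaw":1},
    {"x":19,"y":32,"z":0,"wx":0,"wy":0,"wz":-3,"jaw":1}
  ]
}}

```text
time: 18.57
position: [0.4783, -0.152, 0.1384]
tool_rot: [-0.232, 3.132, -0.001]
contact_force: [0.6, 0.2, 0.2]
width: 0.0217
```

>>> {"op": "drive_tool", "data": {
  "rows": [
    {"x":19,"y":32,"z":0,"wx":0,"wy":0,"wz":-3,"jaw":1},
    {"x":19,"y":32,"z":0,"wx":0,"wy":0,"wz":-3,"jaw":1},
    {"x":19,"y":32,"z":0,"wx":0,"wy":0,"wz":-3,"jaw":1},
    {"x":19,"y":32,"z":0,"wx":0,"wy":0,"wz":-3,"jaw":1},
    {"x":19,"y":32,"z":0,"wx":0,"wy":0,"wz":-3,"jaw":1}
  ]
}}

```text
time: 18.98
position: [0.5732, 0.0083, 0.1383]
tool_rot: [0.178, 3.136, -0.0]
contact_force: [0.7, -0.8, -0.4]
width: 0.0216
```

>>> {"op": "drive_tool", "data": {
  "rows": [
    {"x":19,"y":32,"z":0,"wx":0,"wy":0,"wz":-1.6,"jaw":1},
    {"x":19,"y":32,"z":0,"wx":0,"wy":0,"wz":0,"jaw":1},
    {"x":15,"y":25,"z":0,"wx":0,"wy":0,"wz":0,"jaw":1},
    {"x":6,"y":10,"z":0,"wx":0,"wy":0,"wz":0,"jaw":1},
    {"x":0,"y":0,"z":0,"wx":0,"wy":0,"wz":0,"jaw":1}
  ]
}}

```text
time: 19.4
position: [0.6322, 0.1073, 0.1377]
tool_rot: [0.214, 3.134, 0.0]
contact_force: [-0.1, 0.9, -0.7]
width: 0.0215
```

```bash
python3 - <<'E'
from meas import *
g=grab("wrist","w10"); p,R=pose(); print(p, "jaw ang",np.degrees(np.arctan2(R[1,1],R[0,1])))
Q=cloud(g); zz=Q[:,:,2]; ok=g["z_map"]>0
m=near(Q,(.635,.107),.115)&(zz>.0055)&(zz<.013)&ok
m=cv2.morphologyEx(m.astype(np.uint8),cv2.MORPH_OPEN,np.ones((2,2)))>0
n,l,s,_=cv2.connectedComponentsWithStats(m.astype(np.uint8))
for i in range(1,n):
    if s[i,4]>60: print(rect(Q,l==i))
m=near(Q,(p[0],p[1]),.1)&(zz>.1)&(zz<.16)&ok
for i in (m,):
    print(rect(Q,i))
E
```

```text
[0.63143828 0.10576517 0.13753077] jaw ang 82.11839877881638
{'c': array([567.3, 116.6]), 'mean': array([554.1, 109.3]), 'lw': array([51.9, 48.6]), 'ang_long': -7.5, 'z': np.float64(8.4), 'n': 802}
{'c': array([575.9, 138.6]), 'mean': array([575.4, 138.6]), 'lw': array([41.1,  2.8]), 'ang_long': -8.3, 'z': np.float64(7.4), 'n': 134}
{'c': array([593.4, 175.7]), 'mean': array([630.9, 220.1]), 'lw': array([135.5,  19.3]), 'ang_long': 49.9, 'z': np.float64(7.2), 'n': 100}
{'c': array([600.2,  46.8]), 'mean': array([636.6,  14.6]), 'lw': array([158.3,  49.1]), 'ang_long': -41.5, 'z': np.float64(7.7), 'n': 217}
{'c': array([605.9, 107.7]), 'mean': array([603.5, 111.6]), 'lw': array([109.9,  49.9]), 'ang_long': 3.6, 'z': np.float64(142.6), 'n': 11458}
```

View pics/w10.png

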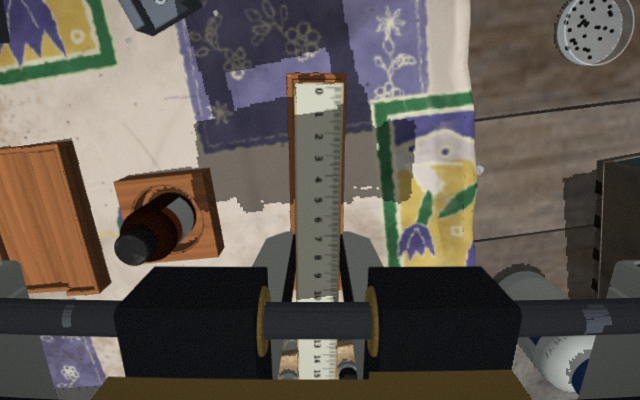

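```bash
python3 - <<'E'
from meas import *
g=load("wrist"); Q=cloud(g)
for v in (90,130,170,210): print(Q[v,[305,318,330]].round(4).tolist())
print(r.get_obs()["position"])
E
```

```text
[[0.5548, 0.1126, 0.1433], [0.5555, 0.1182, 0.143], [0.5562, 0.1234, 0.143]]
[[0.5718, 0.1101, 0.143], [0.5726, 0.1159, 0.1429], [0.5733, 0.1212, 0.143]]
[[0.5898, 0.1075, 0.143], [0.5908, 0.1134, 0.1423], [0.5915, 0.1189, 0.1426]]
[[0.6092, 0.1046, 0.1422], [0.6102, 0.1107, 0.1418], [0.6104, 0.1164, 0.1437]]
[0.63143828 0.10576517 0.13753077]
```

>>> {"op": "drive_tool", "data": {
  "rows": [
    {"x":5.2,"y":-0.7,"z":-30,"wx":0,"wy":0,"wz":0,"jaw":1},
    {"x":0,"y":0,"z":-35,"wx":0,"wy":0,"wz":0,"jaw":1},
    {"x":0,"y":0,"z":-25,"wx":0,"wy":0,"wz":0,"jaw":1},
    {"x":0,"y":0,"z":-10,"wx":0,"wy":0,"wz":0,"jaw":1},
    {"x":0,"y":0,"z":0,"wx":0,"wy":0,"wz":0,"jaw":1}
  ]
}}

```text
time: 19.87
position: [0.6351, 0.1032, 0.0356]
tool_rot: [-0.22, -3.13, 0.001]
contact_force: [-1.0, 0.7, -0.3]
width: 0.022
```

>>> {"op": "drive_tool", "data": {
  "rows": [
    {"x":0,"y":0,"z":-8,"wx":0,"wy":0,"wz":0,"jaw":1},
    {"x":0,"y":0,"z":0,"wx":0,"wy":0,"wz":0,"jaw":1},
    {"x":0,"y":0,"z":0,"wx":0,"wy":0,"wz":0,"jaw":1},
    {"x":0,"y":0,"z":0,"wx":0,"wy":0,"wz":0,"jaw":1},
    {"x":0,"y":0,"z":0,"wx":0,"wy":0,"wz":0,"jaw":1}
  ]
}}

```text
time: 20.28
position: [0.6373, 0.1048, 0.0304]
tool_rot: [0.218, 3.133, 0.0]
contact_force: [-0.0, -0.3, -0.7]
width: 0.0217
```

```bash
python3 - <<'E'
from meas import *
g=grab("wrist","w11"); p,R=pose(); print(p, "jaw ang",np.degrees(np.arctan2(R[1,1],R[0,1])))
E
```

```text
[0.63725357 0.10476873 0.03024799] jaw ang 82.04495399435638
```

View pics/w11.png

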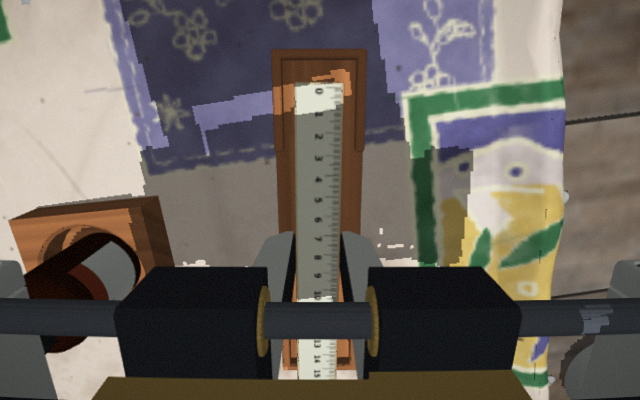

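```bash
python3 - <<'E'
from meas import *
g=load("wrist"); Q=cloud(g)
for v in range(46,96,3): print(v,Q[v,319].round(4))
for u in range(268,372,4): print(u,Q[120,u].round(4))
E
```

```text
46 [ 0.5385  0.1195 -0.0011]
49 [0.5412 0.1191 0.0092]
52 [0.5425 0.1189 0.0084]
55 [0.5439 0.1187 0.0083]
58 [0.5453 0.1185 0.0085]
61 [0.5461 0.1184 0.002 ]
64 [5.475e-01 1.182e-01 4.000e-04]
67 [0.549  0.118  0.0012]
70 [0.5505 0.1178 0.0021]
73 [0.552  0.1176 0.002 ]
76 [0.5535 0.1174 0.0024]
79 [0.555  0.1172 0.0017]
82 [0.5574 0.1167 0.0344]
85 [0.5587 0.1165 0.0346]
88 [0.5599 0.1163 0.0359]
91 [0.5612 0.1162 0.0355]
94 [0.5624 0.116  0.0339]
268 [ 5.722e-01  8.680e-02 -5.000e-04]
272 [ 0.5725  0.0889 -0.0011]
276 [0.5722 0.0924 0.0102]
280 [0.5726 0.0943 0.0087]
284 [0.5733 0.0956 0.0008]
288 [0.5736 0.0978 0.0014]
292 [0.5739 0.1    0.002 ]
296 [0.5721 0.1044 0.0359]
300 [0.5724 0.1061 0.0348]
304 [0.5727 0.1078 0.0344]
308 [0.5728 0.1096 0.0352]
312 [0.5731 0.1114 0.0356]
316 [0.5733 0.1131 0.0352]
320 [0.5736 0.1149 0.0354]
324 [0.5738 0.1167 0.0359]
328 [0.5741 0.1184 0.0345]
332 [0.5743 0.1202 0.0355]
336 [0.5622 0.1152 0.195 ]
340 [0.5749 0.1238 0.0342]
344 [0.5777 0.1276 0.0021]
348 [0.578  0.1297 0.0018]
352 [0.5783 0.1318 0.0023]
356 [0.5781 0.1334 0.0083]
360 [0.5784 0.1355 0.0077]
364 [0.5784 0.1372 0.0104]
368 [ 0.5797  0.1408 -0.001 ]
```

>>> {"op": "drive_tool", "data": {
  "rows": [
    {"x":0,"y":0,"z":-10,"wx":0,"wy":0,"wz":0,"jaw":1},
    {"x":0,"y":0,"z":-9,"wx":0,"wy":0,"wz":0,"jaw":1},
    {"x":0,"y":0,"z":-4,"wx":0,"wy":0,"wz":0,"jaw":1},
    {"x":0,"y":0,"z":0,"wx":0,"wy":0,"wz":0,"jaw":1},
    {"x":0,"y":0,"z":0,"wx":0,"wy":0,"wz":0,"jaw":1}
  ]
}}

```text
time: 20.75
position: [0.6365, 0.1047, 0.0056]
tool_rot: [-0.218, -3.133, 0.0]
contact_force: [1.0, 0.5, 1.2]
width: 0.0218
```

>>> {"op": "drive_tool", "data": {
  "rows": [
    {"x":0,"y":0,"z":-0.8,"wx":0,"wy":0,"wz":0,"jaw":1},
    {"x":0,"y":0,"z":0,"wx":0,"wy":0,"wz":0,"jaw":1},
    {"x":0,"y":0,"z":0,"wx":0,"wy":0,"wz":0,"jaw":1},
    {"x":0,"y":0,"z":0,"wx":0,"wy":0,"wz":0,"jaw":1},
    {"x":0,"y":0,"z":0,"wx":0,"wy":0,"wz":0,"jaw":1}
  ]
}}

```text
time: 21.17
position: [0.6369, 0.1047, 0.0057]
tool_rot: [0.218, 3.134, 0.0]
contact_force: [0.3, -1.0, 0.2]
width: 0.0215
```

>>> {"op": "drive_tool", "data": {
  "rows": [
    {"x":0,"y":0,"z":-0.7,"wx":0,"wy":0,"wz":0,"jaw":1},
    {"x":0,"y":0,"z":0,"wx":0,"wy":0,"wz":0,"jaw":1},
    {"x":0,"y":0,"z":0,"wx":0,"wy":0,"wz":0,"jaw":1},
    {"x":0,"y":0,"z":0,"wx":0,"wy":0,"wz":0,"jaw":0.75},
    {"x":0,"y":0,"z":0,"wx":0,"wy":0,"wz":0,"jaw":0.7}
  ]
}}

```text
time: 21.58
position: [0.6369, 0.1047, 0.0049]
tool_rot: [0.218, 3.134, -0.0]
contact_force: [-0.0, 0.5, 0.2]
width: 0.0259
```

>>> {"op": "drive_tool", "data": {
  "rows": [
    {"x":0,"y":0,"z":0,"wx":0,"wy":0,"wz":0,"jaw":0.6},
    {"x":0,"y":0,"z":0,"wx":0,"wy":0,"wz":0,"jaw":0.55},
    {"x":0,"y":0,"z":0,"wx":0,"wy":0,"wz":0,"jaw":0.55},
    {"x":0,"y":0,"z":10,"wx":0,"wy":0,"wz":0,"jaw":0.55},
    {"x":0,"y":0,"z":20,"wx":0,"wy":0,"wz":0,"jaw":0.55}
  ]
}}

```text
time: 22.0
position: [0.6355, 0.1045, 0.0337]
tool_rot: [-0.218, -3.13, 0.001]
contact_force: [-0.1, -0.4, 0.2]
width: 0.0415
```

>>> {"op": "drive_tool", "data": {
  "rows": [
    {"x":0,"y":0,"z":30,"wx":0,"wy":0,"wz":0,"jaw":0.55},
    {"x":0,"y":0,"z":30,"wx":0,"wy":0,"wz":0,"jaw":0.4},
    {"x":0,"y":0,"z":30,"wx":0,"wy":0,"wz":0,"jaw":0.2},
    {"x":0,"y":0,"z":10,"wx":0,"wy":0,"wz":0,"jaw":0.2},
    {"x":0,"y":0,"z":0,"wx":0,"wy":0,"wz":0,"jaw":0.2}
  ]
}}

```text
time: 22.42
position: [0.6383, 0.1049, 0.1384]
tool_rot: [0.218, 3.129, 0.001]
contact_force: [0.7, -0.4, 0.1]
width: 0.0637
```

```bash
python3 - <<'E'
from meas import *
g=grab("wrist","w12"); p,R=pose(); print(p, "jaw ang",np.degrees(np.arctan2(R[1,1],R[0,1])),r.get_obs()["joint_pos"])
E
```

```text
[0.63720459 0.10472355 0.13586439] jaw ang 82.03969097665508 [ 9.08231689e-02  6.08408303e-01  1.46109255e+00 -6.09800241e-06
  1.07013389e+00 -1.34103621e+00]
```

View pics/w12.png

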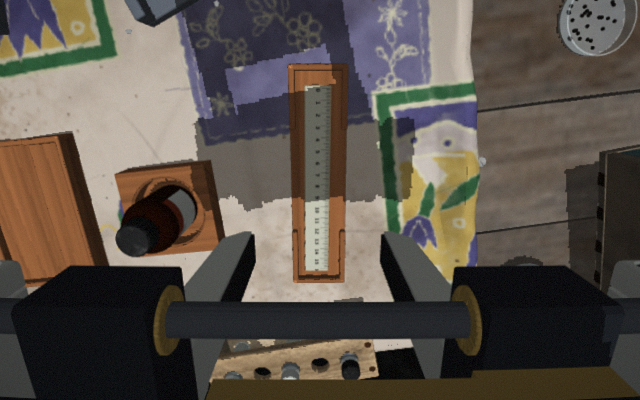

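>>> {"op": "drive_tool", "data": {
  "rows": [
    {"x":-34,"y":-17.7,"z":0,"wx":0,"wy":0,"wz":5,"jaw":0.2},
    {"x":-34,"y":-17.7,"z":0,"wx":0,"wy":0,"wz":5,"jaw":0.2},
    {"x":-34,"y":-17.7,"z":0,"wx":0,"wy":0,"wz":5,"jaw":0.2},
    {"x":-34,"y":-17.7,"z":0,"wx":0,"wy":0,"wz":5,"jaw":0.2},
    {"x":-34,"y":-17.7,"z":0,"wx":0,"wy":0,"wz":5,"jaw":0.2}
  ]
}}

```text
time: 22.88
position: [0.4639, 0.0157, 0.1331]
tool_rot: [0.472, -3.103, -0.001]
contact_force: [1.0, -0.8, -0.6]
width: 0.0746
```

>>> {"op": "drive_tool", "data": {
  "rows": [
    {"x":-25,"y":-13,"z":-10,"wx":0,"wy":0,"wz":1.8,"jaw":0.2},
    {"x":-9,"y":-5,"z":-10,"wx":0,"wy":0,"wz":0,"jaw":0.2},
    {"x":0,"y":0,"z":0,"wx":0,"wy":0,"wz":0,"jaw":0.2},
    {"x":0,"y":0,"z":0,"wx":0,"wy":0,"wz":0,"jaw":0.2},
    {"x":0,"y":0,"z":0,"wx":0,"wy":0,"wz":0,"jaw":0.2}
  ]
}}

```text
time: 23.3
position: [0.4336, -0.0015, 0.1148]
tool_rot: [0.514, -3.099, -0.0]
contact_force: [0.5, 0.9, 0.1]
width: 0.0742
```

```bash
python3 - <<'E'
from meas import *
g=grab("wrist","w13"); p,R=pose(); print(p, "jaw ang",np.degrees(np.arctan2(R[1,1],R[0,1])))
Q=cloud(g); zz=Q[:,:,2]; ok=g["z_map"]>0
def go(n,c,rad,lo,hi): 
    m=near(Q,c,rad)&(zz>lo)&(zz<hi)&ok
    print(n, rect(Q,m) if m.any() else 0)
go("up",(.433,-.002),.07,.006,.04)
go("down",(.42,-.1425),.07,.015,.04)
E
```

```text
[ 0.4337592  -0.00146245  0.11489441] jaw ang 108.85217818248023
up {'c': array([433.9,  -2.4]), 'mean': array([430.4,  -3.6]), 'lw': array([110.5,  48.2]), 'ang_long': 18.7, 'z': np.float64(11.4), 'n': 8913}
down {'c': array([ 421.1, -144.1]), 'mean': array([ 417.8, -141.6]), 'lw': array([110.4,  49. ]), 'ang_long': -8.1, 'z': np.float64(28.6), 'n': 11267}
```

View pics/w13.png

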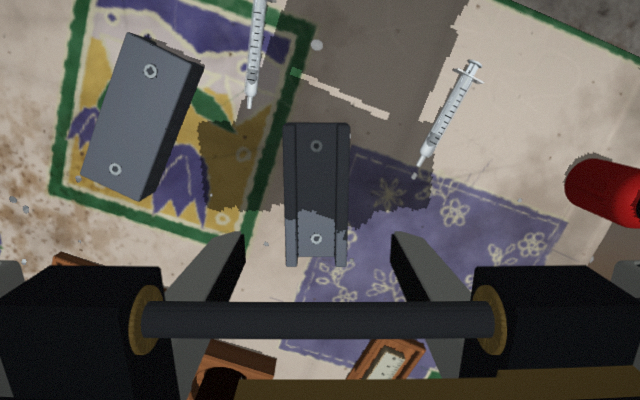

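>>> {"op": "drive_tool", "data": {
  "rows": [
    {"x":0,"y":-0.5,"z":-30,"wx":0,"wy":0,"wz":0,"jaw":0.2},
    {"x":0,"y":0,"z":-30,"wx":0,"wy":0,"wz":0,"jaw":0.2},
    {"x":0,"y":0,"z":-20,"wx":0,"wy":0,"wz":0,"jaw":0.2},
    {"x":0,"y":0,"z":-10,"wx":0,"wy":0,"wz":0,"jaw":0.2},
    {"x":0,"y":0,"z":0,"wx":0,"wy":0,"wz":0,"jaw":0.2}
  ]
}}

```text
time: 23.77
position: [0.4325, -0.0019, 0.0234]
tool_rot: [0.515, -3.096, -0.001]
contact_force: [-1.2, 0.4, 0.1]
width: 0.0745
```

>>> {"op": "drive_tool", "data": {
  "rows": [
    {"x":0,"y":0,"z":-8,"wx":0,"wy":0,"wz":0,"jaw":0.2},
    {"x":0,"y":0,"z":0,"wx":0,"wy":0,"wz":0,"jaw":0.2},
    {"x":0,"y":0,"z":0,"wx":0,"wy":0,"wz":0,"jaw":0.2},
    {"x":0,"y":0,"z":0,"wx":0,"wy":0,"wz":0,"jaw":0.3},
    {"x":0,"y":0,"z":0,"wx":0,"wy":0,"wz":0,"jaw":0.35}
  ]
}}

```text
time: 24.18
position: [0.4333, -0.0023, 0.0176]
tool_rot: [-0.514, 3.098, -0.001]
contact_force: [0.2, -0.3, -0.4]
width: 0.0655
```

>>> {"op": "drive_tool", "data": {
  "rows": [
    {"x":0,"y":0,"z":-3,"wx":0,"wy":0,"wz":0,"jaw":0.4},
    {"x":0,"y":0,"z":0,"wx":0,"wy":0,"wz":0,"jaw":0.42},
    {"x":0,"y":0,"z":0,"wx":0,"wy":0,"wz":0,"jaw":0.45},
    {"x":0,"y":0,"z":0,"wx":0,"wy":0,"wz":0,"jaw":0.48},
    {"x":0,"y":0,"z":0,"wx":0,"wy":0,"wz":0,"jaw":1}
  ],
  "grip_force": 25
}}

```text
time: 24.6
position: [0.4329, -0.0023, 0.014]
tool_rot: [-0.514, 3.099, -0.0]
contact_force: [0.3, -0.0, 0.4]
width: 0.0476
```

>>> {"op": "drive_tool", "data": {
  "rows": [
    {"x":0,"y":0,"z":0,"wx":0,"wy":0,"wz":0,"jaw":1},
    {"x":0,"y":0,"z":0,"wx":0,"wy":0,"wz":0,"jaw":1},
    {"x":0,"y":0,"z":0,"wx":0,"wy":0,"wz":0,"jaw":1},
    {"x":0,"y":0,"z":0,"wx":0,"wy":0,"wz":0,"jaw":1},
    {"x":0,"y":0,"z":0,"wx":0,"wy":0,"wz":0,"jaw":1}
  ]
}}

```text
time: 25.02
position: [0.4329, -0.0023, 0.014]
tool_rot: [-0.514, 3.099, -0.0]
contact_force: [0.1, -0.4, 1.1]
width: 0.0478
```

>>> {"op": "drive_tool", "data": {
  "rows": [
    {"x":0,"y":0,"z":10,"wx":0,"wy":0,"wz":0,"jaw":1},
    {"x":0,"y":0,"z":25,"wx":0,"wy":0,"wz":0,"jaw":1},
    {"x":0,"y":0,"z":25,"wx":0,"wy":0,"wz":0,"jaw":1},
    {"x":0,"y":0,"z":25,"wx":0,"wy":0,"wz":0,"jaw":1},
    {"x":0,"y":0,"z":0,"wx":0,"wy":0,"wz":0,"jaw":1}
  ]
}}

```text
time: 25.43
position: [0.4348, -0.0024, 0.103]
tool_rot: [-0.513, 3.093, -0.003]
contact_force: [1.4, 0.1, -1.2]
width: 0.0478
```

>>> {"op": "drive_tool", "data": {
  "rows": [
    {"x":20,"y":-16,"z":5,"wx":0,"wy":0,"wz":-2.6,"jaw":1},
    {"x":28,"y":-23.5,"z":5,"wx":0,"wy":0,"wz":-4,"jaw":1},
    {"x":28,"y":-23.5,"z":0,"wx":0,"wy":0,"wz":-4,"jaw":1},
    {"x":28,"y":-23.5,"z":0,"wx":0,"wy":0,"wz":-4,"jaw":1},
    {"x":28,"y":-23.5,"z":0,"wx":0,"wy":0,"wz":-4,"jaw":1}
  ]
}}

```text
time: 25.85
position: [0.5656, -0.1134, 0.1087]
tool_rot: [0.001, -3.141, -0.0]
contact_force: [-0.5, 0.1, -2.3]
width: 0.0475
```

>>> {"op": "drive_tool", "data": {
  "rows": [
    {"x":28,"y":-23.5,"z":0,"wx":0,"wy":0,"wz":-3,"jaw":1},
    {"x":22,"y":-18.5,"z":0,"wx":0,"wy":0,"wz":0,"jaw":1},
    {"x":15,"y":-12,"z":0,"wx":0,"wy":0,"wz":0,"jaw":1},
    {"x":0,"y":0,"z":0,"wx":0,"wy":0,"wz":0,"jaw":1},
    {"x":0,"y":0,"z":0,"wx":0,"wy":0,"wz":0,"jaw":1}
  ]
}}

```text
time: 26.27
position: [0.6295, -0.1665, 0.1079]
tool_rot: [-0.077, -3.139, -0.001]
contact_force: [-1.1, 0.5, -1.8]
width: 0.0474
```

```bash
cat > tr.py <<'E'
from meas import *
def prof(g,ang=-2.9,o=(630.2,-166.4)):
    Q=cloud(g); ok=g["z_map"]>0; a=np.radians(ang); ux=np.array([np.cos(a),np.sin(a)]); uy=np.array([-ux[1],ux[0]])
    d=Q[:,:,:2]*1000-o; return d@ux,d@uy,Q[:,:,2]*1000,ok,ux,uy
E
python3 - <<'E'
from tr import *
g=grab("wrist","w14"); p,R=pose(); print(p, "jaw ang",np.degrees(np.arctan2(R[1,1],R[0,1])))
X,Y,z,ok,ux,uy=prof(g)
print("tcp in tray", (p[:2]*1000-[630.2,-166.4])@ux,(p[:2]*1000-[630.2,-166.4])@uy)
for lo in range(-44,70,2):
    s=ok&(X>-63)&(X<-50)&(Y>=lo)&(Y<lo+2)&(z<40)
    if s.sum()>3: print(lo+1,np.median(z[s]).round(1),end=' | ')
print()
for lo in range(-80,-40,1):
    s=ok&(abs(Y)<20)&(X>=lo)&(X<lo+1)&(z<40)
    if s.sum()>3: print(lo+.5,np.median(z[s]).round(1),end=' | ')
Q=cloud(g); m=ok&near(Q,p,.08)&(z>87)&(z<135); print(); print(rect(Q,m))
E
```

```text
[ 0.62900844 -0.1658644   0.10808187] jaw ang 87.23041732925918
tcp in tray -1.21713281131455 0.4746271002039521
-43 -0.7 | -41 -0.8 | -39 -0.8 | -37 -0.8 | -35 9.6 | -33 9.7 | -31 3.7 | -29 1.8 | -27 1.6 | -25 1.9 | -23 1.7 | -21 1.9 | -19 1.7 | -17 1.7 | -15 1.5 | -13 1.7 | -11 1.6 | -9 1.5 | -7 1.7 | -5 1.6 | -3 1.8 | -1 1.7 | 1 1.8 | 3 1.6 | 5 1.4 | 7 1.7 | 9 1.5 | 11 1.7 | 13 1.6 | 15 1.6 | 17 1.7 | 19 1.9 | 21 1.5 | 23 1.7 | 25 1.7 | 27 1.6 | 29 1.7 | 31 7.2 | 33 13.8 | 35 13.8 | 37 13.5 | 39 13.5 | 41 13.6 | 43 13.8 | 45 13.7 | 47 13.8 | 49 13.7 | 51 13.8 | 53 13.6 | 55 13.8 | 57 13.7 | 59 14.4 | 61 19.6 | 63 19.4 | 69 -0.4 | 
-79.5 -0.5 | -78.5 -0.7 | -77.5 -0.8 | -76.5 -0.8 | -75.5 -0.8 | -74.5 -0.7 | -73.5 -0.6 | -72.5 -0.7 | -71.5 -0.8 | -70.5 -0.7 | -69.5 -0.9 | -68.5 7.6 | -67.5 9.5 | -66.5 9.9 | -65.5 9.9 | -64.5 9.7 | -63.5 9.2 | -62.5 1.7 | -61.5 1.7 | -60.5 1.9 | -59.5 1.6 | -58.5 1.7 | -57.5 2.0 | -56.5 1.4 | -55.5 1.6 | -54.5 1.7 | -53.5 1.3 | -52.5 1.6 | -51.5 2.0 | -50.5 1.4 | -49.5 1.5 | -48.5 1.9 | -47.5 1.5 | -46.5 1.6 | -45.5 1.8 | -44.5 1.4 | 
{'c': array([ 618.9, -165.9]), 'mean': array([ 613.6, -165.5]), 'lw': array([87.5, 77.8]), 'ang_long': -2.8, 'z': np.float64(105.6), 'n': 18730}
```

View pics/w14.png

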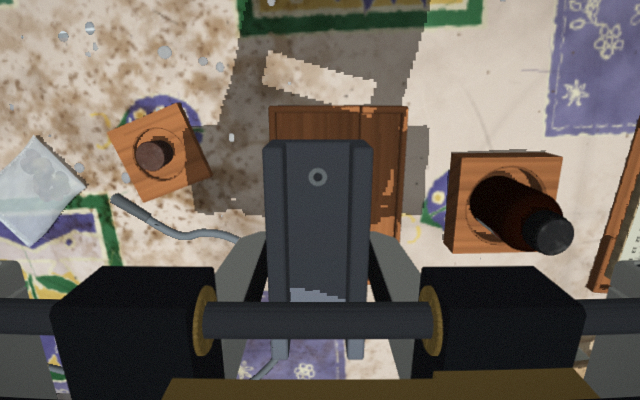

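>>> {"op": "drive_tool", "data": {
  "rows": [
    {"x":2,"y":0,"z":-25,"wx":0,"wy":0,"wz":0,"jaw":1},
    {"x":0,"y":0,"z":-30,"wx":0,"wy":0,"wz":0,"jaw":1},
    {"x":0,"y":0,"z":-20,"wx":0,"wy":0,"wz":0,"jaw":1},
    {"x":0,"y":0,"z":-6,"wx":0,"wy":0,"wz":0,"jaw":1},
    {"x":0,"y":0,"z":0,"wx":0,"wy":0,"wz":0,"jaw":1}
  ]
}}

```text
time: 26.73
position: [0.6304, -0.1653, 0.0266]
tool_rot: [-0.075, -3.137, -0.002]
contact_force: [-0.4, -0.7, -1.3]
width: 0.0472
```

>>> {"op": "drive_tool", "data": {
  "rows": [
    {"x":0,"y":0,"z":0,"wx":0,"wy":0,"wz":0,"jaw":1},
    {"x":0,"y":0,"z":0,"wx":0,"wy":0,"wz":0,"jaw":1},
    {"x":0,"y":0,"z":-3,"wx":0,"wy":0,"wz":0,"jaw":1},
    {"x":0,"y":0,"z":0,"wx":0,"wy":0,"wz":0,"jaw":1},
    {"x":0,"y":0,"z":0,"wx":0,"wy":0,"wz":0,"jaw":1}
  ]
}}

```text
time: 27.15
position: [0.632, -0.1663, 0.0254]
tool_rot: [0.076, 3.14, -0.0]
contact_force: [-0.5, -0.2, -1.0]
width: 0.0481
```

```bash
python3 - <<'E'
from tr import *
g=grab("wrist","w15"); p,R=pose(); print(p, "jaw ang",np.degrees(np.arctan2(R[1,1],R[0,1])))
X,Y,z,ok,ux,uy=prof(g)
print("tcp in tray", (p[:2]*1000-[630.2,-166.4])@ux,(p[:2]*1000-[630.2,-166.4])@uy)
for lo in range(-40,70,2):
    s=ok&(X>-50)&(X<-35)&(Y>=lo)&(Y<lo+2)&(z<60)
    if s.sum()>3: print(lo+1,np.median(z[s]).round(1),end=' | ')
print()
for lo in range(-72,-40,1):
    s=ok&(abs(Y)<20)&(X>=lo)&(X<lo+1)&(z<60)
    if s.sum()>3: print(lo+.5,np.median(z[s]).round(1),end=' | ')
E
```

```text
[ 0.6319935  -0.16634033  0.0253191 ] jaw ang 87.23747833798792
tcp in tray 1.788184792888311 0.15033296350552744
-39 -0.8 | -37 -0.2 | -35 9.5 | -33 9.7 | -31 5.3 | -29 1.9 | -27 1.7 | -23 39.9 | -21 39.9 | -19 40.1 | -17 40.0 | -15 34.8 | -13 22.1 | -11 22.0 | -9 22.0 | -7 22.2 | -5 22.0 | -3 22.1 | -1 22.2 | 1 22.2 | 3 22.1 | 5 22.0 | 7 22.1 | 9 22.0 | 11 22.1 | 13 22.0 | 15 30.1 | 17 40.0 | 19 40.1 | 21 40.0 | 23 39.8 | 25 38.6 | 27 1.7 | 29 1.6 | 31 8.1 | 33 13.7 | 35 13.7 | 37 13.6 | 39 13.7 | 41 13.6 | 43 13.7 | 45 13.5 | 47 13.6 | 49 13.6 | 51 13.7 | 53 13.7 | 55 13.6 | 57 13.7 | 59 14.3 | 61 19.5 | 63 19.4 | 
-71.5 -0.7 | -70.5 -0.6 | -69.5 -0.6 | -68.5 7.8 | -67.5 9.5 | -66.5 9.7 | -65.5 9.7 | -64.5 9.5 | -63.5 8.7 | -62.5 1.7 | -61.5 1.6 | -60.5 1.6 | -59.5 1.6 | -58.5 1.6 | -57.5 1.7 | -56.5 1.8 | -55.5 1.5 | -54.5 1.6 | -53.5 1.5 | -52.5 17.6 | -51.5 21.6 | -50.5 22.5 | -49.5 22.4 | -48.5 22.3 | -47.5 22.5 | -46.5 22.6 | -45.5 22.3 | -44.5 22.4 | -43.5 22.4 | -42.5 22.5 | -41.5 22.5 | -40.5 22.5 |
```

View pics/w15.png

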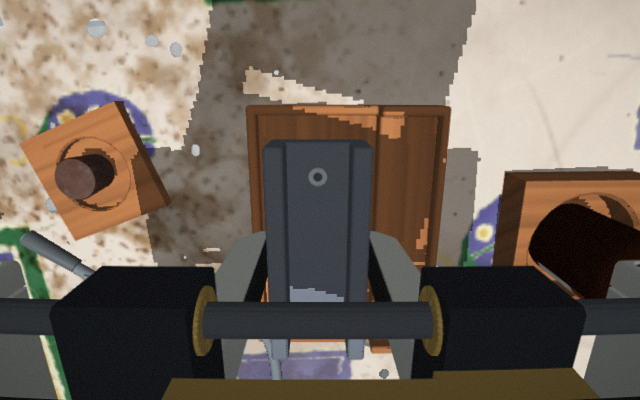

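>>> {"op": "drive_tool", "data": {
  "rows": [
    {"x":0,"y":0,"z":-5,"wx":0,"wy":0,"wz":0,"jaw":1},
    {"x":0,"y":0,"z":-2.5,"wx":0,"wy":0,"wz":0,"jaw":1},
    {"x":0,"y":0,"z":-1,"wx":0,"wy":0,"wz":0,"jaw":1},
    {"x":0,"y":0,"z":0,"wx":0,"wy":0,"wz":0,"jaw":1},
    {"x":0,"y":0,"z":0,"wx":0,"wy":0,"wz":0,"jaw":1}
  ]
}}

```text
time: 27.62
position: [0.6318, -0.1663, 0.0169]
tool_rot: [-0.076, -3.14, -0.0]
contact_force: [-3.2, 0.2, 7.8]
width: 0.0477
```

>>> {"op": "drive_tool", "data": {
  "rows": [
    {"x":0,"y":0,"z":0.3,"wx":0,"wy":0,"wz":0,"jaw":0.48},
    {"x":0,"y":0,"z":0,"wx":0,"wy":0,"wz":0,"jaw":0.44},
    {"x":0,"y":0,"z":0,"wx":0,"wy":0,"wz":0,"jaw":0.4},
    {"x":0,"y":0,"z":0,"wx":0,"wy":0,"wz":0,"jaw":0.38},
    {"x":0,"y":0,"z":0,"wx":0,"wy":0,"wz":0,"jaw":0.38}
  ]
}}

```text
time: 28.03
position: [0.6318, -0.1663, 0.0166]
tool_rot: [-0.076, -3.141, -0.0]
contact_force: [-0.1, 0.4, -0.2]
width: 0.0573
```

>>> {"op": "drive_tool", "data": {
  "rows": [
    {"x":0,"y":0,"z":10,"wx":0,"wy":0,"wz":0,"jaw":0.38},
    {"x":0,"y":0,"z":25,"wx":0,"wy":0,"wz":0,"jaw":0.38},
    {"x":0,"y":0,"z":30,"wx":0,"wy":0,"wz":0,"jaw":0.3},
    {"x":0,"y":0,"z":30,"wx":0,"wy":0,"wz":0,"jaw":0.2},
    {"x":0,"y":0,"z":5,"wx":0,"wy":0,"wz":0,"jaw":0.2}
  ]
}}

```text
time: 28.45
position: [0.6341, -0.167, 0.1228]
tool_rot: [0.075, 3.133, -0.004]
contact_force: [0.8, 0.2, 0.5]
width: 0.0723
```

```bash
python3 - <<'E'
from tr import *
g=grab("wrist","w16"); p,R=pose(); print(p, "jaw ang",np.degrees(np.arctan2(R[1,1],R[0,1])))
X,Y,z,ok,ux,uy=prof(g)
for xa,xb in ((-50,-35),(25,45)):
  for lo in range(-40,40,2):
    s=ok&(X>xa)&(X<xb)&(Y>=lo)&(Y<lo+2)&(z<60)
    if s.sum()>3: print(lo+1,np.median(z[s]).round(1),end=' | ')
  print()
Q=cloud(g); m=ok&near(Q,(.632,-.1663),.065)&(abs(Y)<30)&(z>6)&(z<45); print(); print(rect(Q,m))
E
```

```text
[ 0.63372289 -0.16688826  0.12144872] jaw ang 87.24242111812183
-39 -0.5 | -37 -0.3 | -35 9.6 | -33 9.4 | -31 6.0 | -29 1.5 | -27 1.6 | -23 31.4 | -21 31.8 | -19 31.6 | -17 31.5 | -15 28.7 | -13 13.9 | -11 13.7 | -9 13.4 | -7 13.6 | -5 13.4 | -3 13.6 | -1 13.8 | 1 13.5 | 3 14.0 | 5 13.5 | 7 13.4 | 9 13.8 | 11 13.6 | 13 13.6 | 15 22.4 | 17 31.6 | 19 31.6 | 21 31.5 | 23 31.2 | 25 30.6 | 27 1.6 | 29 1.3 | 31 7.6 | 33 13.4 | 35 13.7 | 37 13.4 | 39 13.6 | 
-39 -0.5 | -37 -0.5 | -35 9.6 | -33 9.8 | -31 8.1 | -29 1.7 | -27 1.5 | -23 31.3 | -21 31.5 | -19 31.6 | -17 31.5 | -15 30.3 | -13 13.7 | -11 13.5 | -9 13.7 | -7 13.4 | -5 13.6 | -3 13.7 | -1 13.7 | 1 13.9 | 3 13.7 | 5 13.6 | 7 13.7 | 9 13.6 | 11 13.6 | 13 13.6 | 15 16.7 | 17 31.6 | 19 31.7 | 21 31.5 | 23 31.4 | 25 30.9 | 27 1.4 | 29 1.8 | 31 5.9 | 33 13.7 | 35 13.5 | 37 13.6 | 39 13.5 | 

{'c': array([ 634.9, -168.5]), 'mean': array([ 629.5, -166.3]), 'lw': array([115.8,  54.1]), 'ang_long': -4.0, 'z': np.float64(14.4), 'n': 8715}
```

View pics/w16.png

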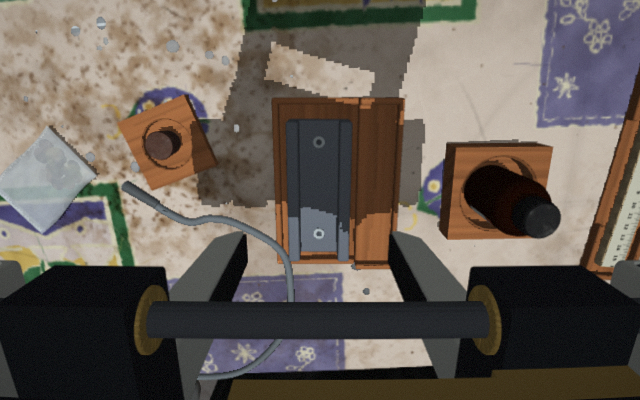

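>>> {"op": "drive_tool", "data": {
  "rows": [
    {"x":-35,"y":4,"z":0,"wx":0,"wy":0,"wz":-1,"jaw":0.2},
    {"x":-35,"y":4,"z":0,"wx":0,"wy":0,"wz":-1,"jaw":0.2},
    {"x":-35,"y":4,"z":0,"wx":0,"wy":0,"wz":-1,"jaw":0.2},
    {"x":-35,"y":4,"z":0,"wx":0,"wy":0,"wz":-1,"jaw":0.2},
    {"x":-35,"y":4,"z":0,"wx":0,"wy":0,"wz":-1.2,"jaw":0.2}
  ]
}}

```text
time: 28.92
position: [0.4546, -0.1457, 0.116]
tool_rot: [-0.219, -3.133, -0.001]
contact_force: [0.4, -0.2, 0.4]
width: 0.0743
```

>>> {"op": "drive_tool", "data": {
  "rows": [
    {"x":-25,"y":3,"z":0,"wx":0,"wy":0,"wz":0,"jaw":0.2},
    {"x":-11,"y":0,"z":0,"wx":0,"wy":0,"wz":0,"jaw":0.2},
    {"x":0,"y":0,"z":0,"wx":0,"wy":0,"wz":0,"jaw":0.2},
    {"x":0,"y":0,"z":0,"wx":0,"wy":0,"wz":0,"jaw":0.2},
    {"x":0,"y":0,"z":0,"wx":0,"wy":0,"wz":0,"jaw":0.2}
  ]
}}

```text
time: 29.33
position: [0.4218, -0.1435, 0.1167]
tool_rot: [0.218, 3.133, -0.0]
contact_force: [0.5, -0.1, 0.3]
width: 0.0745
```

```bash
python3 - <<'E'
from meas import *
g=grab("wrist","w17"); p,R=pose(); print(p, "jaw ang",np.degrees(np.arctan2(R[1,1],R[0,1])))
Q=cloud(g); zz=Q[:,:,2]; ok=g["z_map"]>0
m=near(Q,(.42,-.1432),.07)&(zz>.015)&(zz<.04)&ok
print(rect(Q,m))
E
```

```text
[ 0.42179689 -0.14347497  0.1166329 ] jaw ang 82.04801862529968
{'c': array([ 420.8, -143.9]), 'mean': array([ 417.1, -143.4]), 'lw': array([110.2,  48.3]), 'ang_long': -8.1, 'z': np.float64(28.6), 'n': 9131}
```

View pics/w17.png

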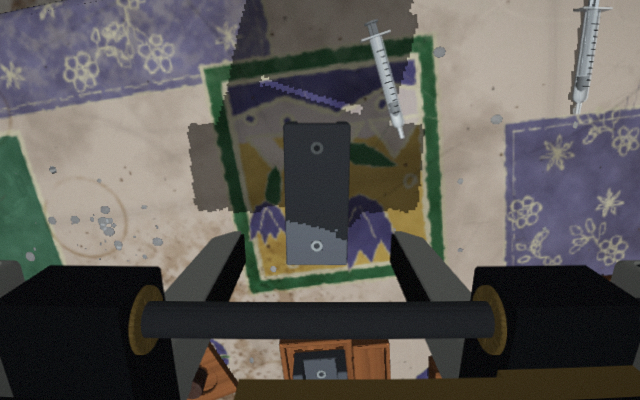

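>>> {"op": "drive_tool", "data": {
  "rows": [
    {"x":-1.2,"y":-0.2,"z":-30,"wx":0,"wy":0,"wz":0,"jaw":0.2},
    {"x":0,"y":0,"z":-30,"wx":0,"wy":0,"wz":0,"jaw":0.2},
    {"x":0,"y":0,"z":-20,"wx":0,"wy":0,"wz":0,"jaw":0.2},
    {"x":0,"y":0,"z":-9,"wx":0,"wy":0,"wz":0,"jaw":0.2},
    {"x":0,"y":0,"z":0,"wx":0,"wy":0,"wz":0,"jaw":0.2}
  ]
}}

```text
time: 29.8
position: [0.4193, -0.1431, 0.0261]
tool_rot: [-0.217, -3.131, -0.002]
contact_force: [0.1, 0.3, 1.2]
width: 0.0743
```

>>> {"op": "drive_tool", "data": {
  "rows": [
    {"x":0,"y":0,"z":0,"wx":0,"wy":0,"wz":0,"jaw":0.2},
    {"x":0,"y":0,"z":0,"wx":0,"wy":0,"wz":0,"jaw":0.3},
    {"x":0,"y":0,"z":-4,"wx":0,"wy":0,"wz":0,"jaw":0.35},
    {"x":0,"y":0,"z":0,"wx":0,"wy":0,"wz":0,"jaw":0.38},
    {"x":0,"y":0,"z":0,"wx":0,"wy":0,"wz":0,"jaw":0.4}
  ]
}}

```text
time: 30.22
position: [0.4199, -0.1436, 0.0241]
tool_rot: [0.218, 3.133, -0.0]
contact_force: [0.5, -0.0, 0.7]
width: 0.057
```

>>> {"op": "drive_tool", "data": {
  "rows": [
    {"x":0.5,"y":0,"z":-3.7,"wx":0,"wy":0,"wz":0,"jaw":0.42},
    {"x":0,"y":0,"z":0,"wx":0,"wy":0,"wz":0,"jaw":0.44},
    {"x":0,"y":0,"z":0,"wx":0,"wy":0,"wz":0,"jaw":0.46},
    {"x":0,"y":0,"z":0,"wx":0,"wy":0,"wz":0,"jaw":0.48},
    {"x":0,"y":0,"z":0,"wx":0,"wy":0,"wz":0,"jaw":1}
  ],
  "grip_force": 30
}}

```text
time: 30.63
position: [0.4202, -0.1435, 0.02]
tool_rot: [0.218, 3.134, -0.0]
contact_force: [-0.1, -1.1, -0.8]
width: 0.0477
```

>>> {"op": "drive_tool", "data": {
  "rows": [
    {"x":0,"y":0,"z":0,"wx":0,"wy":0,"wz":0,"jaw":1},
    {"x":0,"y":0,"z":0,"wx":0,"wy":0,"wz":0,"jaw":1},
    {"x":0,"y":0,"z":0,"wx":0,"wy":0,"wz":0,"jaw":1},
    {"x":0,"y":0,"z":0,"wx":0,"wy":0,"wz":0,"jaw":1},
    {"x":0,"y":0,"z":0,"wx":0,"wy":0,"wz":0,"jaw":1}
  ]
}}

```text
time: 31.05
position: [0.4202, -0.1435, 0.02]
tool_rot: [0.218, 3.134, -0.0]
contact_force: [-1.1, -0.7, -0.1]
width: 0.0473
```

>>> {"op": "drive_tool", "data": {
  "rows": [
    {"x":0,"y":0,"z":8,"wx":0,"wy":0,"wz":0,"jaw":1},
    {"x":0,"y":0,"z":20,"wx":0,"wy":0,"wz":0,"jaw":1},
    {"x":0,"y":0,"z":25,"wx":0,"wy":0,"wz":0,"jaw":1},
    {"x":0,"y":0,"z":25,"wx":0,"wy":0,"wz":0,"jaw":1},
    {"x":0,"y":0,"z":10,"wx":0,"wy":0,"wz":0,"jaw":1}
  ]
}}

```text
time: 31.47
position: [0.421, -0.1439, 0.1112]
tool_rot: [0.218, 3.131, -0.002]
contact_force: [0.3, 0.4, -0.8]
width: 0.0474
```

>>> {"op": "drive_tool", "data": {
  "rows": [
    {"x":20,"y":-0.5,"z":5,"wx":0,"wy":0,"wz":0.7,"jaw":1},
    {"x":30,"y":-0.5,"z":5,"wx":0,"wy":0,"wz":1,"jaw":1},
    {"x":33,"y":-0.5,"z":0,"wx":0,"wy":0,"wz":1,"jaw":1},
    {"x":33,"y":-0.5,"z":0,"wx":0,"wy":0,"wz":1,"jaw":1},
    {"x":33,"y":-0.5,"z":0,"wx":0,"wy":0,"wz":1,"jaw":1}
  ]
}}

```text
time: 31.88
position: [0.5705, -0.1458, 0.1188]
tool_rot: [0.088, 3.14, -0.0]
contact_force: [0.2, -0.7, -1.1]
width: 0.0478
```

>>> {"op": "drive_tool", "data": {
  "rows": [
    {"x":33,"y":0,"z":0,"wx":0,"wy":0,"wz":0.5,"jaw":1},
    {"x":20,"y":0,"z":-10,"wx":0,"wy":0,"wz":0,"jaw":1},
    {"x":10,"y":0,"z":-20,"wx":0,"wy":0,"wz":0,"jaw":1},
    {"x":0,"y":0,"z":0,"wx":0,"wy":0,"wz":0,"jaw":1},
    {"x":0,"y":0,"z":0,"wx":0,"wy":0,"wz":0,"jaw":1}
  ]
}}

```text
time: 32.3
position: [0.6312, -0.1456, 0.0874]
tool_rot: [-0.075, -3.138, -0.001]
contact_force: [-1.1, 0.4, -1.0]
width: 0.0475
```

```bash
cat > chk.py <<'E'
import sys
from tr import *
g=grab("wrist",sys.argv[1]); p,R=pose(); print(p, "jaw ang",np.degrees(np.arctan2(R[1,1],R[0,1])))
X,Y,z,ok,ux,uy=prof(g)
print("tcp in tray", (p[:2]*1000-[630.2,-166.4])@ux,(p[:2]*1000-[630.2,-166.4])@uy)
for xa,xb in ((-62,-54),(-50,-40),(-38,-28)):
  for lo in range(-40,70,2):
    s=ok&(X>xa)&(X<xb)&(Y>=lo)&(Y<lo+2)&(z<110)
    if s.sum()>3: print(lo+1,np.median(z[s]).round(1),end=' | ')
  print()
for ya,yb in ((-23,-17),(5,12),(28,38)):
  for lo in range(-70,-40,1):
    s=ok&(Y>ya)&(Y<yb)&(X>=lo)&(X<lo+1)&(z<110)
    if s.sum()>3: print(lo+.5,np.median(z[s]).round(1),end=' | ')
  print()
E
python3 chk.py w18
```

```text
[ 0.63143419 -0.14588607  0.08840074] jaw ang 87.24215303988763
tcp in tray 0.19475273982895025 20.550098800528886
-39 -0.4 | -35 9.4 | -33 9.7 | -31 4.3 | -29 1.8 | -27 1.6 | -25 1.9 | -23 1.9 | -21 1.9 | -19 1.6 | -17 1.8 | -15 2.0 | -13 1.6 | -11 1.9 | -9 1.5 | -7 1.8 | -5 1.9 | -3 1.7 | -1 2.3 | 1 2.9 | 3 2.6 | 5 2.1 | 7 1.6 | 9 2.2 | 11 2.1 | 13 1.9 | 15 2.0 | 17 1.9 | 19 2.0 | 21 2.2 | 23 1.9 | 25 2.1 | 27 2.1 | 29 2.2 | 31 12.7 | 33 13.8 | 35 14.3 | 37 14.2 | 39 14.8 | 41 14.4 | 43 14.1 | 45 13.9 | 47 14.0 | 49 13.7 | 51 13.8 | 53 13.8 | 55 13.9 | 57 13.8 | 59 13.6 | 61 19.3 | 63 19.5 | 67 -0.1 | 69 -0.6 | 
-39 -0.7 | -35 9.7 | -33 9.5 | -31 4.9 | -29 2.4 | -23 31.2 | -21 31.6 | -19 31.5 | -17 31.6 | -15 26.1 | -13 13.6 | -11 13.6 | -9 13.5 | -7 13.8 | -5 13.3 | -3 95.4 | -1 96.0 | 1 95.9 | 3 95.8 | 5 95.9 | 7 95.9 | 9 96.0 | 11 95.9 | 13 96.0 | 15 96.0 | 17 95.9 | 19 95.9 | 21 96.0 | 23 96.1 | 25 95.9 | 27 95.7 | 29 95.9 | 31 95.7 | 33 95.9 | 35 95.7 | 37 96.0 | 39 96.0 | 41 96.0 | 43 96.0 | 45 95.4 | 47 13.7 | 49 13.0 | 51 13.1 | 53 13.8 | 55 13.4 | 57 13.5 | 59 13.6 | 61 19
[... 889 characters left out ...]
5 9.7 | -63.5 8.4 | -62.5 1.8 | -61.5 1.8 | -60.5 1.7 | -59.5 1.5 | -58.5 1.8 | -57.5 1.1 | -56.5 1.4 | -55.5 1.8 | -54.5 90.5 | -53.5 95.2 | -52.5 70.5 | -51.5 95.8 | -50.5 95.5 | -49.5 95.9 | -48.5 95.8 | -47.5 95.7 | -46.5 95.6 | -45.5 95.9 | -44.5 96.1 | -43.5 96.0 | -42.5 96.2 | -41.5 96.0 | -40.5 96.0 | 
-69.5 -0.7 | -68.5 4.0 | -67.5 19.1 | -66.5 19.3 | -65.5 19.4 | -64.5 19.4 | -63.5 12.4 | -62.5 13.0 | -61.5 13.1 | -60.5 13.8 | -59.5 12.7 | -58.5 13.4 | -57.5 12.4 | -56.5 13.6 | -55.5 12.7 | -54.5 87.5 | -53.5 95.3 | -52.5 95.5 | -51.5 95.8 | -50.5 95.9 | -49.5 95.9 | -48.5 95.6 | -47.5 95.6 | -46.5 95.8 | -45.5 95.7 | -44.5 96.0 | -43.5 95.7 | -42.5 96.0 | -41.5 96.0 | -40.5 96.1 |
```

View pics/w18.png

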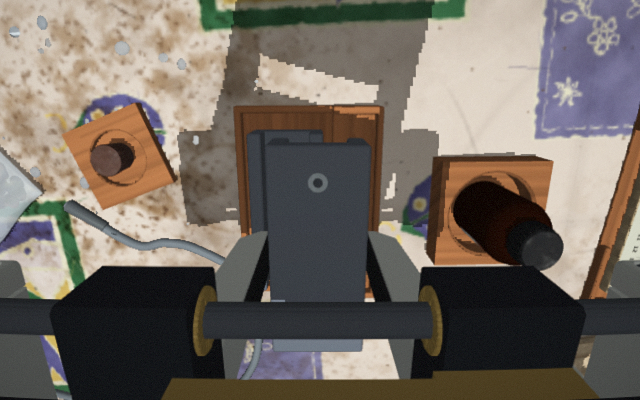

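>>> {"op": "drive_tool", "data": {
  "rows": [
    {"x":2,"y":0,"z":-15,"wx":0,"wy":0,"wz":0,"jaw":1},
    {"x":0,"y":0,"z":-12,"wx":0,"wy":0,"wz":0,"jaw":1},
    {"x":0,"y":0,"z":-4,"wx":0,"wy":0,"wz":0,"jaw":1},
    {"x":0,"y":0,"z":0,"wx":0,"wy":0,"wz":0,"jaw":1},
    {"x":0,"y":0,"z":0,"wx":0,"wy":0,"wz":0,"jaw":1}
  ]
}}

```text
time: 32.77
position: [0.6339, -0.146, 0.0568]
tool_rot: [-0.076, -3.14, -0.0]
contact_force: [0.4, 0.4, -1.7]
width: 0.0473
```

```bash
python3 chk.py w19 | head -4; python3 -c "
from h import *
grab('scene','s19')"
```

```text
[ 0.63421651 -0.14607151  0.05725302] jaw ang 87.23220625704606
tcp in tray 2.9828892391306763 20.505667470400855
-39 -0.5 | -35 9.7 | -33 9.6 | -31 4.1 | -29 1.7 | -27 1.7 | -25 2.0 | -23 1.8 | -21 2.0 | -19 1.8 | -17 2.0 | -15 1.8 | -13 2.0 | -11 1.8 | -9 1.7 | -7 1.2 | -5 1.7 | -3 1.6 | -1 1.7 | 1 1.8 | 3 1.7 | 5 1.5 | 7 1.5 | 9 1.6 | 11 1.4 | 13 1.7 | 15 1.5 | 17 1.5 | 19 1.6 | 21 1.7 | 23 1.6 | 25 1.7 | 27 1.8 | 29 1.8 | 31 9.3 | 33 13.5 | 35 13.7 | 37 13.7 | 39 13.6 | 41 13.4 | 43 13.9 | 45 13.6 | 47 13.6 | 49 13.9 | 51 13.8 | 53 13.7 | 55 13.7 | 57 13.8 | 59 13.6 | 61 19.1 | 63 19.3 | 67 -0.3 | 69 -0.7 | 
-39 -0.5 | -35 9.5 | -33 9.8 | -31 5.5 | -29 1.5 | -23 31.4 | -21 31.8 | -19 31.5 | -17 31.7 | -15 25.4 | -13 13.6 | -11 13.6 | -9 13.5 | -7 13.7 | -5 13.8 | -3 64.8 | -1 65.4 | 1 65.3 | 3 65.3 | 5 65.2 | 7 65.3 | 9 65.2 | 11 65.2 | 13 65.1 | 15 65.3 | 17 65.3 | 19 65.3 | 21 65.4 | 23 65.5 | 25 65.3 | 27 65.1 | 29 65.1 | 31 65.1 | 33 65.3 | 35 65.4 | 37 65.2 | 39 65.3 | 41 65.6 | 43 65.2 | 45 64.6 | 47 13.4 | 49 13.4 | 51 13.7 | 53 13.6 | 55 13.6 | 57 13.7 | 59 13.4 | 61 19.0 | 63 19.5 | 69 -0.9 |
```

View pics/w19.png

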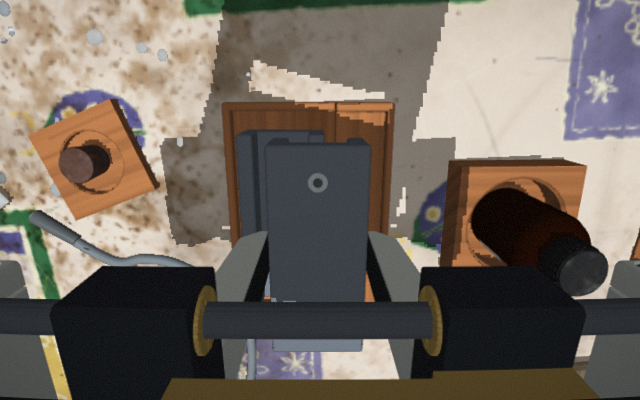

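>>> {"op": "drive_tool", "data": {
  "rows": [
    {"x":0,"y":0,"z":-10,"wx":0,"wy":0,"wz":0,"jaw":1},
    {"x":0,"y":0,"z":-7,"wx":0,"wy":0,"wz":0,"jaw":1},
    {"x":0,"y":0,"z":-2,"wx":0,"wy":0,"wz":0,"jaw":1},
    {"x":0,"y":0,"z":0,"wx":0,"wy":0,"wz":0,"jaw":1},
    {"x":0,"y":0,"z":0,"wx":0,"wy":0,"wz":0,"jaw":1}
  ]
}}

```text
time: 33.28
position: [0.6341, -0.146, 0.0378]
tool_rot: [-0.076, -3.14, -0.0]
contact_force: [0.1, -0.2, -1.4]
width: 0.0477
```

>>> {"op": "drive_tool", "data": {
  "rows": [
    {"x":0,"y":0,"z":-1.2,"wx":0,"wy":0,"wz":0,"jaw":1},
    {"x":0,"y":0,"z":0,"wx":0,"wy":0,"wz":0,"jaw":1},
    {"x":0,"y":0,"z":-0.8,"wx":0,"wy":0,"wz":0,"jaw":1},
    {"x":0,"y":0,"z":0,"wx":0,"wy":0,"wz":0,"jaw":1},
    {"x":0,"y":0,"z":0,"wx":0,"wy":0,"wz":0,"jaw":1}
  ]
}}

```text
time: 33.7
position: [0.6342, -0.146, 0.0361]
tool_rot: [0.076, 3.141, -0.0]
contact_force: [0.0, -0.6, -0.7]
width: 0.0477
```

>>> {"op": "drive_tool", "data": {
  "rows": [
    {"x":0,"y":0,"z":-0.8,"wx":0,"wy":0,"wz":0,"jaw":1},
    {"x":0,"y":0,"z":0,"wx":0,"wy":0,"wz":0,"jaw":1},
    {"x":0,"y":0,"z":-0.5,"wx":0,"wy":0,"wz":0,"jaw":1},
    {"x":0,"y":0,"z":0,"wx":0,"wy":0,"wz":0,"jaw":1},
    {"x":0,"y":0,"z":0,"wx":0,"wy":0,"wz":0,"jaw":1}
  ]
}}

```text
time: 34.12
position: [0.6342, -0.146, 0.0351]
tool_rot: [0.076, 3.141, -0.0]
contact_force: [-2.3, 0.7, 4.8]
width: 0.0478
```

```bash
python3 chk.py w20 | sed -n '1,2p;4p'
```

```text
[ 0.6341959  -0.14599636  0.03507408] jaw ang 87.23682997725568
tcp in tray 2.958500033209755 20.579670608858166
-39 -0.2 | -35 9.5 | -33 9.7 | -31 7.1 | -29 1.5 | -23 31.5 | -21 31.8 | -19 31.6 | -17 31.6 | -15 24.2 | -13 13.8 | -11 13.5 | -9 13.6 | -7 13.6 | -5 13.6 | -3 43.3 | -1 43.6 | 1 43.7 | 3 43.6 | 5 43.6 | 7 43.7 | 9 43.7 | 11 43.6 | 13 43.7 | 15 43.6 | 17 43.7 | 19 43.6 | 21 43.8 | 23 43.7 | 25 43.6 | 27 43.5 | 29 43.7 | 31 43.5 | 33 43.5 | 35 43.6 | 37 43.6 | 39 43.7 | 41 43.7 | 43 43.5 | 45 42.9 | 47 13.8 | 49 13.7 | 51 13.6 | 53 13.7 | 55 13.6 | 57 13.6 | 59 13.7 | 61 19.0 | 63 19.4 | 65 18.1 | 69 -0.8 |
```

Seated: top 43.6 vs 31.6 for the lower strip, 12 higher exactly. Release.

>>> {"op": "drive_tool", "data": {
  "rows": [
    {"x":0,"y":0,"z":0.3,"wx":0,"wy":0,"wz":0,"jaw":0.48},
    {"x":0,"y":0,"z":0,"wx":0,"wy":0,"wz":0,"jaw":0.44},
    {"x":0,"y":0,"z":0,"wx":0,"wy":0,"wz":0,"jaw":0.4},
    {"x":0,"y":0,"z":0,"wx":0,"wy":0,"wz":0,"jaw":0.38},
    {"x":0,"y":0,"z":0,"wx":0,"wy":0,"wz":0,"jaw":0.38}
  ]
}}

```text
time: 34.58
position: [0.6342, -0.146, 0.0349]
tool_rot: [0.076, 3.141, -0.0]
contact_force: [-0.1, 0.1, 0.7]
width: 0.0577
```

>>> {"op": "drive_tool", "data": {
  "rows": [
    {"x":0,"y":0,"z":8,"wx":0,"wy":0,"wz":0,"jaw":0.38},
    {"x":0,"y":0,"z":20,"wx":0,"wy":0,"wz":0,"jaw":0.38},
    {"x":0,"y":0,"z":25,"wx":0,"wy":0,"wz":0,"jaw":0.38},
    {"x":0,"y":0,"z":30,"wx":0,"wy":0,"wz":0,"jaw":0.38},
    {"x":0,"y":0,"z":20,"wx":0,"wy":0,"wz":0,"jaw":0.38}
  ]
}}

```text
time: 35.0
position: [0.6348, -0.1462, 0.1412]
tool_rot: [0.076, 3.138, -0.001]
contact_force: [0.9, -1.1, 0.4]
width: 0.0581
```

>>> {"op": "drive_tool", "data": {
  "rows": [
    {"x":-30,"y":0,"z":15,"wx":0,"wy":0,"wz":0,"jaw":0.38},
    {"x":-35,"y":0,"z":0,"wx":0,"wy":0,"wz":0,"jaw":0.38},
    {"x":-35,"y":0,"z":0,"wx":0,"wy":0,"wz":0,"jaw":0.38},
    {"x":-35,"y":0,"z":0,"wx":0,"wy":0,"wz":0,"jaw":0.38},
    {"x":-35,"y":0,"z":0,"wx":0,"wy":0,"wz":0,"jaw":0.38}
  ]
}}

```text
time: 35.42
position: [0.4626, -0.1458, 0.1536]
tool_rot: [0.075, 3.14, -0.001]
contact_force: [0.6, -1.5, 0.4]
width: 0.0577
```

>>> {"op": "drive_tool", "data": {
  "rows": [
    {"x":-30,"y":0,"z":10,"wx":0,"wy":0,"wz":0,"jaw":0.38},
    {"x":-30,"y":0,"z":0,"wx":0,"wy":0,"wz":0,"jaw":0.38},
    {"x":0,"y":0,"z":0,"wx":0,"wy":0,"wz":0,"jaw":0.38},
    {"x":0,"y":0,"z":0,"wx":0,"wy":0,"wz":0,"jaw":0.38},
    {"x":0,"y":0,"z":0,"wx":0,"wy":0,"wz":0,"jaw":0.38}
  ]
}}

```text
time: 35.83
position: [0.405, -0.1463, 0.1637]
tool_rot: [0.076, 3.139, -0.001]
contact_force: [0.9, -0.8, -0.5]
width: 0.0578
```

```bash
python3 - <<'E'
from tr import *
print(r.get_obs()["position"],r.get_obs()["time"],r.get_obs()["joint_velocities"].round(3))
g=grab("top","t9"); cv2.imwrite("pics/t9c.png",cv2.resize(g["img"][80:300,110:510,::-1],None,fx=1.95,fy=1.95,interpolation=cv2.INTER_CUBIC))
Q=cloud(g); X,Y,z,ok,ux,uy=prof(g)
def go(n,c,rad,lo,hi):
    m=near(Q,c,rad)&(z>lo)&(z<hi)&ok; print(n,rect(Q,m) if m.any() else 0)
go("bottle",(.64,-.024),.03,72,100); go("stopper",(.5905,-.286),.025,14,40); go("rule",(.636,.106),.06,9,14)
go("upper",(.634,-.146),.09,37,60)
for xa,xb in ((-45,-5),(5,50)):
  for lo in range(-40,70,3):
    s=ok&(X>xa)&(X<xb)&(Y>=lo)&(Y<lo+3)&(z<110)
    if s.sum()>3: print(lo+1.5,np.median(z[s]).round(1),end=' | ')
  print()
f=grab("scene","s9")
E
```

```text
[ 0.40496129 -0.14628156  0.16367074] 35.8333 [ 0.007  0.021 -0.012  0.    -0.001 -0.   ]
bottle {'c': array([640.2, -24.3]), 'mean': array([639.7, -23.9]), 'lw': array([23.4, 23.2]), 'ang_long': 81.9, 'z': np.float64(80.8), 'n': 79}
stopper {'c': array([ 588.9, -285.5]), 'mean': array([ 589. , -285.6]), 'lw': array([22.2, 19.4]), 'ang_long': 74.0, 'z': np.float64(21.4), 'n': 56}
rule {'c': array([635.9, 105.4]), 'mean': array([637.3, 105.1]), 'lw': array([118.8,  22. ]), 'ang_long': -8.5, 'z': np.float64(10.8), 'n': 291}
upper {'c': array([ 633.4, -144.7]), 'mean': array([ 632.6, -144.8]), 'lw': array([109.9,  48.1]), 'ang_long': -2.1, 'z': np.float64(44.0), 'n': 753}
-38.5 -0.3 | -32.5 9.4 | -29.5 3.5 | -20.5 31.8 | -17.5 32.8 | -14.5 23.5 | -11.5 14.7 | -8.5 12.1 | -2.5 44.1 | 0.5 43.0 | 3.5 44.8 | 6.5 45.5 | 9.5 44.1 | 12.5 44.0 | 15.5 44.5 | 18.5 43.8 | 21.5 44.6 | 24.5 44.4 | 27.5 43.8 | 30.5 43.7 | 33.5 44.2 | 36.5 43.7 | 39.5 43.8 | 42.5 43.7 | 45.5 24.6 | 48.5 13.8 | 51.5 14.3 | 54.5 13.2 | 57.5 14.0 | 60.5 16.9 | 63.5 15.7 | 66.5 -0.6 | 69.5 -1.2 | 
-38.5 1.8 | -35.5 10.8 | -32.5 9.7 | -29.5 6.4 | -23.5 30.9 | -20.5 31.2 | -17.5 32.5 | -14.5 21.9 | -11.5 13.9 | -8.5 14.3 | -2.5 41.6 | 0.5 44.1 | 3.5 44.3 | 6.5 43.7 | 9.5 44.2 | 12.5 44.7 | 15.5 43.9 | 18.5 43.3 | 21.5 44.2 | 24.5 44.0 | 27.5 43.1 | 30.5 43.8 | 33.5 43.2 | 36.5 43.9 | 39.5 44.0 | 42.5 43.7 | 45.5 29.9 | 48.5 13.1 | 51.5 14.4 | 54.5 14.0 | 57.5 14.7 | 60.5 15.6 | 63.5 16.7 | 66.5 -0.9 | 69.5 -0.7 |
```

View pics/t9c.png

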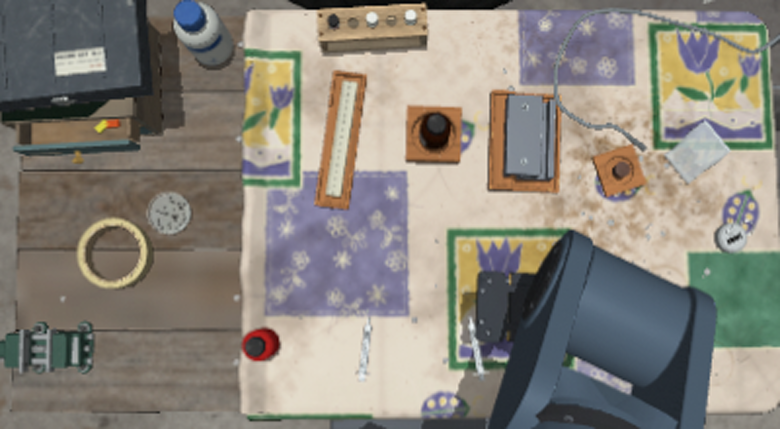

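View pics/s9.png

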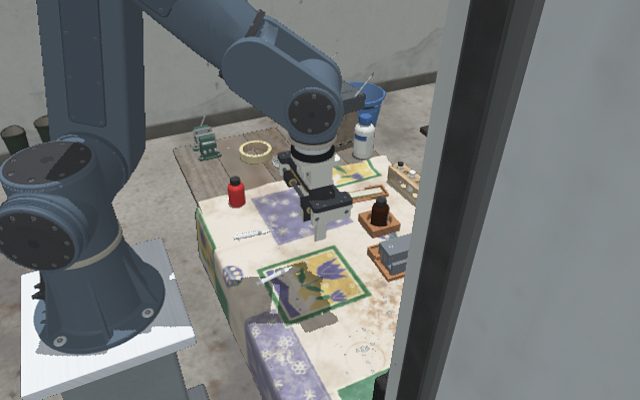

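All parts are in their holders, and the dish (at (168,213) in the crop) and the red bottle have not moved. I'm handing the job in.

```bash
python3 -c "
from plant import r
print(r.job_done())"
```

```text
the job is handed in; nothing more can be done
None
```

All five parts are packed, and I handed the job in at about 36 s of the 125 s allowed. I placed the bottle, stopper, rule, groove-up strip and groove-down strip in that order.

These are the last checks, from the overhead camera with the arm clear:

| Part | What the check showed |
|---|---|
| Bottle | Upright, within about 1 mm of the block's centre; cap at 81 mm, where about 82 is expected |
| Stopper | Upright in the recess, about 2 mm off centre; top at 21.4 mm, where 23 is expected |
| Rule | Inside the cradle, top at 10.8 mm, about 1 mm below what is expected |
| Groove-up strip | On the tray's low floor; the parts the groove-down strip leaves uncovered read as they did just after I placed it |
| Groove-down strip | 12 mm higher than the other strip, shifted sideways about 20 mm, with its outer leg on the ledge |

- **Left alone:** the dish of eggs and the red bottle look unmoved in the last overhead picture. I did not measure either of them again.
- **Disagreements:** depth readings came out about 1 mm low across the scene. Positions from the overhead and wrist cameras differed by 1–2 mm. The groove-down strip's angle read -2.1° from overhead, against about -2.8° from the wrist camera for the tray and gripper. All of this is within the fits.
- **Forces:** the largest contact force reported after any move was about 13 N, when the bottle touched down in its block.

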